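Load the hot-holding well and pull its hatch shut with the hooked pole

TASK

Set every lidded tub that is on the bench flat in the holding well, one to a bay; then take the hooked pole from its cradle, put its hook through the ring at the top of the raised hatch, pull the hatch all the way down shut and lay the pole back in its cradle as it lay. Only when the hatch is shut, flip the heater switch bat over to its other side, away from the robot. The hatch is hot: move it with the pole only, never with the gripper or arm; and leave the other things on the bench where they are.

Things in the scene. Friction and masses are not known exactly. Their poses are not given: they have to be found in the camera images.
- well: Fixed open-topped steel holding well, 255 (x) x 220 (y, -100 to +120) x 95 mm high; origin on the bench under the middle of its inner space (235 x 180 mm, floor 12 mm above the bench). Walls 10 mm (+y wall 30 mm, carrying the hatch hinge). Dividers 5 mm thick and 22 mm high make 2 x 2 bays of 115 x 87 mm. A 70 x 70 x 60 mm high grey control box stands outside the -y wall, centred at (85, -135) mm.
- bay0 (a point): Middle of the floor of bay 0 of the well (-x, -y bay); its axes are the well's.
- bay1 (a point): Middle of the floor of bay 1 of the well (+x, -y bay); its axes are the well's.
- bay2 (a point): Middle of the floor of bay 2 of the well (-x, +y bay); its axes are the well's.
- bay3 (a point): Middle of the floor of bay 3 of the well (+x, +y bay); its axes are the well's.
- hinge (a point): Middle of the hatch's hinge line, at (0, 120, 98) mm in the well's frame, axes as the well; the hinge line runs along the well's x axis.
- hatch (a joint): Hatch angle, rad: 0 = shut, level on the well; grows as it lifts, 1.57 = upright. Starts at 1.65 to 1.85, leaning back. Its stiff hinge (0.5 N m) holds it where it is left; shutting it takes 2 to 4 N at the ring. It is a 250 x 222 x 6 mm clear sheet in a thin metal frame, 0.35 kg; when shut it runs from the hinge to the well's -y wall.
- ring (a point): Centre of the steel pull ring fixed beyond the hatch's free edge, 249 mm from the hinge line, at x = -30 mm of the well. 7 mm bar, hole 43 mm across. The axis through its hole is the well's x, so a hook enters sideways along x at any hatch angle. Axes: the hatch's, equal to the well's when shut; then it is 29 mm outside the -y wall, 98 mm above the bench.
- switch (a joint): Angle of the heater switch's bat, rad: -0.35 = off (leaning to the well's -x, towards the robot), +0.35 = on (leaning to the well's +x). It snaps to one side or the other past 0 (upright); about 1 N at the tip moves it.
- bat_tip (a point): Centre of the 17 mm ball at the end of the switch's steel bat; the bat is 11 mm thick, its pivot is 48 mm below, on top of the control box (60 mm above the bench, at (85, -135) mm in the well's frame), and its tip swings along the well's x.
- cradle: Fixed cradle for the pole, origin on the bench under its middle, pole along its y. Base 70 x 160 x 8 mm; two black U-shaped saddles 12 mm thick at y = -62 and +62 mm, slot floor 40 mm above the bench, slot 40 mm wide, prongs up to 70 mm. 110 mm clear between the saddles for the fingers.
- pole_grip (a point): Middle of the pole's wooden handle (22 x 22 mm square, 160 mm long along the pole's y, 22 mm deep); axes are the pole's. The pole weighs 0.16 kg. It starts lying in the cradle with handle centred between the saddles, this point 51 mm above the bench, hook end towards the cradle's +y.
- pole_hook (a point): Middle of the pole's hook leg, at (25, 180.5, 0) mm from pole_grip in the pole's axes. From the handle's +y end a 10 mm thick steel shaft goes on to y = 185 mm from the handle's middle, then bends sideways into a straight leg 9 mm thick and 50 mm long that points to the pole's +x (its end leaning 9 mm back towards the handle).
- tub0_mid (a point): Centre, half-way up, of a white lidded rectangular tub: lid 99 (x) x 74 (y) mm, total height 74 mm, made of a 50 mm high box and lid and, on top in the middle, an upright grip ridge 60 (along x) x 16 (y) x 24 mm high. 0.14 to 0.27 kg. Three or four tubs are present; None if this one is absent.
- tub1_mid (a point): Centre, half-way up, of a white lidded rectangular tub: lid 99 (x) x 74 (y) mm, total height 74 mm, made of a 50 mm high box and lid and, on top in the middle, an upright grip ridge 60 (along x) x 16 (y) x 24 mm high. 0.14 to 0.27 kg. Three or four tubs are present; None if this one is absent.
- tub2_mid (a point): Centre, half-way up, of a white lidded rectangular tub: lid 99 (x) x 74 (y) mm, total height 74 mm, made of a 50 mm high box and lid and, on top in the middle, an upright grip ridge 60 (along x) x 16 (y) x 24 mm high. 0.14 to 0.27 kg. Three or four tubs are present; None if this one is absent.
- tub3_mid (a point): Centre, half-way up, of a white lidded rectangular tub: lid 99 (x) x 74 (y) mm, total height 74 mm, made of a 50 mm high box and lid and, on top in the middle, an upright grip ridge 60 (along x) x 16 (y) x 24 mm high. 0.14 to 0.27 kg. Three or four tubs are present; None if this one is absent.
- soup_pot: Bystander: round white pot, 90 mm across, 75 mm high; origin under its middle.
- stapler: Bystander: grey stapler, 130 mm long; origin under its middle.
- measure: Bystander: steel measuring mug, 80 mm across, 85 mm high; origin under its middle.

How it is judged:
On the way, in this order (a step that is already met when the one before it is completed fails the run):
1. every tub present sits flat in a bay of the well, hatch still up (x of tub0_mid in the frame of well between -0.1 and 0.1 m and y of tub0_mid in the frame of well between -0.08 and 0.08 m and z of tub0_mid in the frame of well between 0.035 and 0.056 m and angle between each of tub0_mid, tub1_mid, tub2_mid, tub3_mid's own z axis and vertical below 0.09 rad and x of tub1_mid in the frame of well between -0.1 and 0.1 m and y of tub1_mid in the frame of well between -0.08 and 0.08 m and z of tub1_mid in the frame of well between 0.035 and 0.056 m and x of tub2_mid in the frame of well between -0.1 and 0.1 m and y of tub2_mid in the frame of well between -0.08 and 0.08 m and z of tub2_mid in the frame of well between 0.035 and 0.056 m and x of tub3_mid in the frame of well between -0.1 and 0.1 m and y of tub3_mid in the frame of well between -0.08 and 0.08 m and z of tub3_mid in the frame of well between 0.035 and 0.056 m and linear speed of each of tub0, tub1, tub2, tub3 below 0.03 m/s and value of joint hatch above 1.4 rad), for 0.2 s.
2. the pole's hook is through the ring of the raised hatch (distance between pole_hook and ring below 0.031 m and value of joint hatch above 1.2 rad), for 0.1 s.
3. the hatch is pulled past half-way down, hook in the ring (distance between pole_hook and ring below 0.031 m and value of joint hatch below 0.8 rad).
4. the hatch is shut (value of joint hatch below 0.05 rad), for 0.2 s.
At the end, for the whole second after the job is handed in: Every tub present stands flat on the well's floor inside the bays (tilt under 5 degrees), at rest; the hatch is shut to within 0.05 rad; the switch is on (over 0.2 rad); the pole lies in both saddles of its cradle, within 40 mm along and 16 mm across of the middle, hook end the way it lay, at rest (x of tub0_mid in the frame of well between -0.1 and 0.1 m and y of tub0_mid in the frame of well between -0.08 and 0.08 m and z of tub0_mid in the frame of well between 0.035 and 0.056 m and angle between each of tub0_mid, tub1_mid, tub2_mid, tub3_mid's own z axis and vertical below 0.09 rad and x of tub1_mid in the frame of well between -0.1 and 0.1 m and y of tub1_mid in the frame of well between -0.08 and 0.08 m and z of tub1_mid in the frame of well between 0.035 and 0.056 m and x of tub2_mid in the frame of well between -0.1 and 0.1 m and y of tub2_mid in the frame of well between -0.08 and 0.08 m and z of tub2_mid in the frame of well between 0.035 and 0.056 m and x of tub3_mid in the frame of well between -0.1 and 0.1 m and y of tub3_mid in the frame of well between -0.08 and 0.08 m and z of tub3_mid in the frame of well between 0.035 and 0.056 m and linear speed of each of tub0, tub1, tub2, tub3, pole below 0.03 m/s and x of pole_grip in the frame of cradle between -0.016 and 0.016 m and y of pole_grip in the frame of cradle between -0.04 and 0.04 m and z of pole_grip in the frame of cradle between 0.044 and 0.06 m and y of pole_hook in the frame of cradle above 0.1 m and angle between the y axis of pole_grip and the y axis of cradle, either way round below 0.12 rad and value of joint hatch below 0.05 rad and value of joint switch above 0.2 rad); the robot touches nothing.
It fails at once if the gripper or arm touches the hot hatch (contact force between any of the fingers, the arm and hatch above 1 N).
It fails at once if the heater is switched on while the hatch is not shut (value of joint each of switch, hatch above 0.1 rad).
It fails at once if a bystander is disturbed (moved more than 30 mm) (distance of any of soup_pot, stapler, measure from where it was at the start of the episode above 0.03 m).
Of tub0, tub1, tub2, tub3 only 3 to 4 are there at a start; the rules pass over those that are not, and their reading is None.
At some moment in a run one of tub0, tub1, tub2, tub3 may be knocked a few centimetres aside while the robot is not near it.
It also fails if it takes over 208 s, if anything falls off the work surface, if the arm or the gripper's body presses on something with over 40 N, if the wrist force passes 120 N, or if a joint passes its speed limit or range.

ROBOT

A 6-joint arm with a two-finger parallel gripper is mounted at the origin on the work surface. World frame = base frame: x ahead of the robot, y to its left, z up, the work surface at z = 0. Lengths are in m, angles in rad, forces in N, time in s.
With the tool pointing down it reaches from about 0.25 to 0.775 m from the base axis. Payload 8.9 kg.
Tool frame: the origin (TCP) lies at the very end of the fingers, on their centre line; the grasp point (between the pads) lies ctrl.hold_point_z behind it (ctrl.hold_point_z is the distance from the TCP to the grasp point, in m); z points along the fingers, y is the direction in which the jaws open and shut (so a half turn about z gives the same grasp; the last joint's range is limited). The gripper opens to 85 mm and grips with 20 to 120 N. Pads are 22 mm wide; open, the fingers measure 114 mm over their backs; the gripper's body (76 mm by 85 mm) begins 54 mm behind the grasp point. The pads swing forward as they close: fully open they stand 13 mm farther back than shut.
Start: joints at [1.036, 0.291, -0.153, 1.127, 0, 1.431], TCP at [0.202, 0.484, 0.231] pointing down, gripper open.
Joint ranges: [-2.52, 2.52], [-0.91, 1.74], [-1.3, 1.37], [-1.96, 2.02], [-1.52, 1.47], [-3.14, 3.14]. Speed limits (rad/s): [2.22, 2.22, 2.79, 3.14, 3.14, 3.14].

INTERFACE

Orientations are given as a 3x3 rotation matrix whose columns are the frame's x, y, z axes.
In Python, from workcell import ctrl, imaging, sign_off gives the robot as it stands.
- The arm moves only by the tool arm_command, never from a script. Its argument "steps" is one flat list of numbers, 4 for each row, row after row: the shift along the tool's x, y, z in m, then the turn about the tool's z in degrees. In form: [x, y, z, twist, x, y, z, twist, ...]. A call has 1 to 8 rows; each row is the pose to reach, as a shift and turn from the pose measured when the call began, along the tool's axes at that moment; what a row does not reach only later rows make up. A row lasts 1/10 s, in which the tool goes at most 50 mm and 8.59 degrees, less where a joint would pass 70% of its speed; a pose out of reach is approached as far as the arm can. A call with a gripper value outside its range is refused whole. "gripper" is the opening, from 0 (shut) to 1 (fully open), set as the call begins (left out, the last holds). The fingers move at their own pace and stop on an object; "grip_force" is the grip in N (left out, the last holds). Time passes only in rows, so rows that repeat a pose let the fingers close. It gives the time, the measured TCP pose, the force and the opening at its end, in the units of the state.
- ctrl.state(): the state, without advancing time (a new reading comes with each control period).
- imaging.snapshot(name): name is "scene" or "top" or "wrist"; returns the picture (480x640x3 uint8, red, green, blue); there is no depth.
- imaging.camera_info(name): a dict with "K" (3x3 intrinsics, pixels), "rvec" (rotation vector, rad) and "tvec" (3), from world to camera coordinates, as OpenCV has them. Camera axes: x right, y down, z forward; pixel columns grow to the right and rows downward; lengths in m; the calibration is good to about 2 mm. A picture is of the moment at which its call begins: read the wrist's pose just before it. camera_info takes no time and is no camera call; for the wrist camera it gives the pose at the moment of the call.
- sign_off(): hands the job in, once; it reports no verdict.
The state is a dict: "time": time; "joint_positions": joint angles; "qvel": joint speeds; "tau": joint torques, N m; "tool_pos": TCP position; "ee_rot": TCP orientation; "contact_force": force on the tool from outside, world axes, zero at the start; "torque": the same for the moment, N m; "finger_gap": finger opening in m.
Only numpy, scipy, OpenCV 4.12 (cv2) and the standard library are available. Lean on these libraries where they do the work, as an engineer would, in place of code of your own. Each camera call takes 0.05 s, during which the arm holds its last target. There are 200 camera calls.

## Working session

There is one attempt and no reset: what is moved stays moved. The work goes in short steps, Python scripts to look and compute and a tool call to move; the robot and the scene stay as the last step left them, time stands still between calls to the robot, and variables do not carry over. Pictures are saved under pics/ and viewed, about 12 in all and at most 16, crops included, and the job is handed in when it is done.

Besides the shell and the picture viewer there is one more tool, called after "Request:" by a JSON object that holds its "fn" and its "kwargs". arm_command: Moves the arm, as the interface text tells. Its arguments: {"type":"object","properties":{"steps":{"type":"array"},"gripper":{"type":"number"},"grip_force":{"type":"number"}},"required":["steps"]}

```bash
ls; mkdir -p pics; python3 - <<'E'
from workcell import ctrl, imaging
import cv2
s=ctrl.state();print(s,ctrl.hold_point_z)
for n in("scene","top"):
    cv2.imwrite(f"pics/{n}0.png",imaging.snapshot(n)[:,:,::-1]);print(n,imaging.camera_info(n))
print(imaging.camera_info("wrist"))
E
```

```text
pics
{'time': 0.0, 'joint_positions': array([ 1.03570318e+00,  2.91269543e-01, -1.54147358e-01,  1.12666976e+00,
       -1.81014756e-05,  1.43147411e+00]), 'qvel': array([-0.00069345, -0.00038628,  0.00079508,  0.00027849, -0.00141272,
        0.00145957]), 'tau': array([ 1.36985771e-03, -5.37142539e+01,  3.31374264e+01,  1.56649650e-02,
       -1.64511766e-04,  3.25549354e-05]), 'tool_pos': array([0.20218527, 0.48403203, 0.23073002]), 'ee_rot': array([[-9.22699583e-01,  3.85519216e-01, -6.42396224e-04],
       [ 3.85519718e-01,  9.22698919e-01, -1.11920101e-03],
       [ 1.61264804e-04, -1.28034272e-03, -9.99999167e-01]]), 'contact_force': array([ 0.80573888, -0.27870831, -0.30499368]), 'torque': array([-0.00090812,  0.00755624,  0.01802384]), 'finger_gap': 0.08562537603909293} 0.0187
scene {'K': array([[467.52900477,   0.        , 318.00978557],
       [  0.        , 467.52900477, 238.93472326],
       [  0.        ,   0.        ,   1.        ]]), 'rvec': array([ 1.08714942,  2.51002357, -0.8897032 ]), 'tvec': array([ 0.41063071, -0.23643552,  1.35987693])}
top {'K': array([[470.74570766,   0.        , 325.20159133],
       [  0.        , 470.74570766, 231.10020338],
       [  0.        ,   0.        ,   1.        ]]), 'rvec': array([ 2.20290891, -2.14398047,  0.11731672]), 'tvec': array([-0.07854531,  0.59733885,  1.24131106])}
{'K': array([[365.10057731,   0.        , 325.56426376],
       [  0.        , 365.10057731, 236.52289028],
       [  0.        ,   0.        ,   1.        ]]), 'rvec': array([-2.40915822, -1.60232033, -0.23080909]), 'tvec': array([-0.52341023, -0.03593925,  0.37802914])}
```

View pics/top0.png

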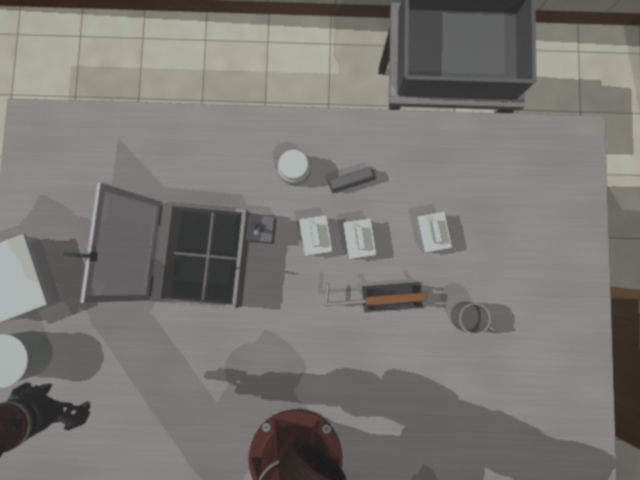

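View pics/scene0.png

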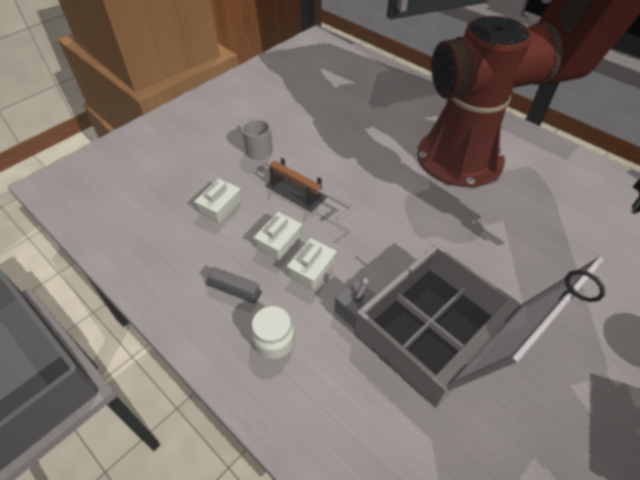

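The top view shows three tubs at about (316,235), (360,238) and (434,232), with the well near (205,255) and its hatch leaning left, ring near (80,255). The cradle and pole are at (393,298) with the hook to the left. The bystanders are at (293,166), (352,180) and (475,318). The scene view agrees. I'll zoom in to measure.

```bash
cat > h.py <<'E'
import numpy as np, cv2
from workcell import ctrl, imaging
def cam(n):
    c=imaging.camera_info(n); R=cv2.Rodrigues(c["rvec"])[0]; return c["K"],R,c["tvec"]
def back(C,px,z):
    """world point at height z seen at pixel px by camera C=(K,R,t)"""
    K,R,t=C; d=R.T@np.linalg.solve(K,[*px,1.]); o=-R.T@t
    return o+d*(z-o[2])/d[2]
def proj(C,P):
    K,R,t=C; return cv2.projectPoints(np.atleast_2d(np.asarray(P,float)),cv2.Rodrigues(R)[0],t,K,None)[0][:,0]
def crop(im,x0,y0,x1,y1,s):
    o=cv2.resize(im[y0:y1,x0:x1],None,fx=s,fy=s,interpolation=cv2.INTER_CUBIC)
    for x in range((x0//20+1)*20,x1,20):
        cv2.line(o,(int((x-x0+.5)*s),0),(int((x-x0+.5)*s),6),(255,0,0),1);cv2.putText(o,str(x),(int((x-x0+.5)*s)-10,16),0,.35,(255,0,0))
    for y in range((y0//20+1)*20,y1,20):
        cv2.line(o,(0,int((y-y0+.5)*s)),(6,int((y-y0+.5)*s)),(255,0,0),1);cv2.putText(o,str(y),(8,int((y-y0+.5)*s)+4),0,.35,(255,0,0))
    return o
def save(n,im): cv2.imwrite(f"pics/{n}.png",im[:,:,::-1])
E
python3 - <<'E'
from h import *
a=cv2.imread("pics/top0.png")[:,:,::-1].copy()
save("topA",crop(a,70,170,290,320,3.6)); save("topB",crop(a,275,190,495,345,3.6))
E
```

```text
(no output)
```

View pics/topA.png

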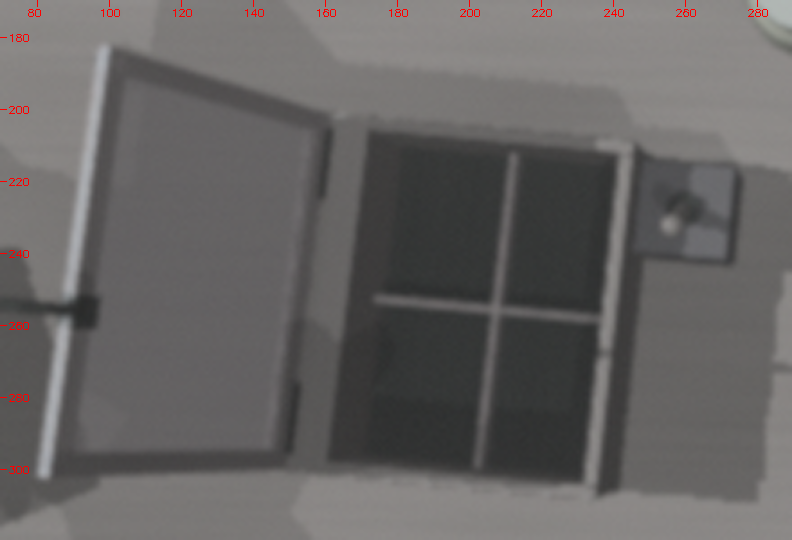

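View pics/topB.png

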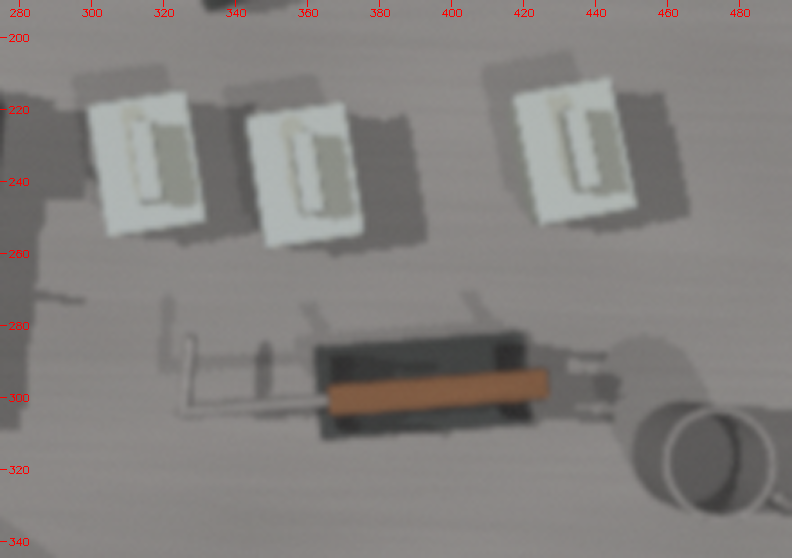

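The left crop shows the well's divider cross at crop (495,309), box corners near (637,158), (741,165) and (735,264), the bat ball at (669,226), and the hatch's free edge from (103,46) to (44,477). The right crop gives crisp lid corners for the three tubs, plus the cradle base and the handle. Next I'll fit poses to these.

```bash
cat > fit.py <<'E'
from h import *
from scipy.optimize import least_squares
T=cam("top")
A=lambda p:(np.array(p)/3.6+[70,170]-.5); B=lambda p:(np.array(p)/3.6+[275,190]-.5)
def W(p,L):
    c,s=np.cos(p[2]),np.sin(p[2]); L=np.asarray(L,float)
    return np.c_[p[0]+c*L[:,0]-s*L[:,1],p[1]+s*L[:,0]+c*L[:,1],L[:,2]]
def fit(name,L,px,p0):
    r=least_squares(lambda p:(proj(T,W(p,L))-px).ravel(),p0)
    print(name,r.x.round(4),"deg",np.degrees(r.x[2]).round(1),"res",np.abs(r.fun).max().round(2)); return r.x
if __name__=="__main__":
    g0=lambda px,z:np.r_[back(T,px,z)[:2],0]
    t={}
    lid=np.array([[49.5,37,50],[49.5,-37,50],[-49.5,-37,50],[-49.5,37,50]])/1e3
    for n,c in dict(a=[(88,108),(185,92),(205,220),(108,236)],b=[(246,118),(343,103),(363,230),(268,246)],c=[(514,95),(610,78),(637,206),(540,223)]).items():
        fit("tub"+n,lid,B(c),g0(B(c).mean(0),.05))
    wl=np.array([[0,0,34],[117.5,0,34],[-117.5,0,34],[0,90,34],[127.5,-100,95],[-127.5,-100,95],[120,-170,60],[50,-170,60],[120,-100,60]])/1e3
    wp=A([(495,309),(514,153),(478,467),(372,299),(634,143),(597,492),(741,165),(735,264),(637,158)])
    w=fit("well",wl,wp,g0(wp[0],.034)); print((proj(T,W(w,wl))-wp).round(1).tolist())
    def hp(a):
        return W(w,[[x,.12-r*np.cos(a)-0*np.sin(a),.098+r*np.sin(a)] for x,r in((.125,.222),(-.125,.222))])
    hc=A([(103,46),(44,477)])
    r=least_squares(lambda a:(proj(T,hp(a[0]))-hc).ravel(),[1.75]);print("hatch",r.x,np.abs(r.fun).max())
    a=r.x[0]; print("ring",W(w,[[-.03,.12-.249*np.cos(a),.098+.249*np.sin(a)]]),"box",W(w,[[.085,-.135,.06]]))
    cr=np.array([[35,80,8],[35,-80,8],[-35,-80,8],[-35,80,8]])/1e3
    c=B([(316,346),(527,331),(532,422),(321,438)]);fit("cradle",cr,c,g0(c.mean(0),0))
    hd=np.array([[11,80,62],[11,-80,62],[-11,-80,62],[-11,80,62]])/1e3
    c=B([(328,387),(548,369),(549,398),(330,413)]);fit("pole",hd,c,g0(c.mean(0),.06))
    print("bend",back(T,B((184,410)),.051),"tip",back(T,B((190,335)),.051))
    print("bat",back(T,A((669,226)),.105))
E
python3 fit.py
```

```text
tuba [ 0.5862 -0.0359  0.1862] deg 10.7 res 0.6
tubb [ 0.5818 -0.153   0.1843] deg 10.6 res 0.72
tubc [ 0.6049 -0.3528  0.2054] deg 11.8 res 0.52
well [ 0.5251  0.2509 -0.0638] deg -3.7 res 2.11
[[0.3, -0.0], [0.1, -0.0], [-0.1, 0.3], [1.0, -0.3], [0.5, -0.9], [-0.1, 2.0], [-1.1, 0.2], [-2.1, -1.1], [1.4, -0.3]]
hatch [1.83769024] 0.6460810598445619
ring [[0.50701261 0.43813483 0.33818409]] box [[0.60132192 0.1107814  0.06      ]]
cradle [ 0.429  -0.2493  0.094 ] deg 5.4 res 0.46
pole [ 0.4256 -0.2519  0.0999] deg 5.7 res 0.66
bend [ 0.40715899 -0.06833021  0.051     ] tip [ 0.46144795 -0.07126937  0.051     ]
bat [0.58384166 0.11530596 0.105     ]
```

```bash
cat >> h.py <<'E'
def plan(*wps):
    """wps: (x,y,z,yaw deg of tool y axis, mod 180). Prints shift+twist for each, each from the previous pose."""
    s=ctrl.state(); p=s["tool_pos"]; R=s["ee_rot"]; print("t",round(s["time"],1),"at",p.round(4),"yaw",round(np.degrees(np.arctan2(R[1,1],R[0,1])),1),"gap",round(s["finger_gap"],4),"F",s["contact_force"].round(1),"q6",s["joint_positions"][5].round(2))
    for w in wps:
        d=R.T@(np.array(w[:3])-p); yaw=np.degrees(np.arctan2(R[1,1],R[0,1]))
        tw=-((w[3]-yaw+90)%180-90)
        print(w,"->",d.round(4),round(tw,1),"rows",int(np.ceil(max(np.linalg.norm(d)/.05,abs(tw)/8.59))))
        p=np.array(w[:3]); a=np.radians(tw); c,q=np.cos(a),np.sin(a)
        R=R@np.array([[c,-q,0],[q,c,0],[0,0,1]])
        y=R[:,1]*[1,1,0]; y/=np.linalg.norm(y); z=np.array([0,0,-1.]); R=np.c_[np.cross(y,z),y,z]
E
python3 -c "
from h import *
plan((.35,.12,.25,100.7),(.586,-.036,.2,100.7))"
```

```text
t 0.1 at [0.2022 0.4841 0.2308] yaw 67.3 gap 0.0852 F [-0.4 -0.3 -0.1] q6 1.43
(0.35, 0.12, 0.25, 100.7) -> [-0.2767 -0.279  -0.0189] -33.4 rows 8
(0.586, -0.036, 0.2, 100.7) -> [-0.2029 -0.1971  0.05  ] 0.0 rows 6
```

Request:
{"fn": "arm_command", "kwargs": {"steps": [-0.277,-0.279,-0.019,-33.4,-0.277,-0.279,-0.019,-33.4,-0.277,-0.279,-0.019,-33.4,-0.277,-0.279,-0.019,-33.4,-0.277,-0.279,-0.019,-33.4,-0.277,-0.279,-0.019,-33.4,-0.277,-0.279,-0.019,-33.4,-0.277,-0.279,-0.019,-33.4], "gripper": 0.6}}

```text
time: 0.9
tool_pos: [0.3449, 0.1316, 0.2495]
ee_rot: [[-0.982, -0.186, -0.0], [-0.186, 0.982, -0.001], [0.0, -0.001, -1.0]]
contact_force: [1.6, 0.5, 0.8]
finger_gap: 0.051
```

Request:
{"fn": "arm_command", "kwargs": {"steps": [-0.203,-0.197,0.05,0,-0.203,-0.197,0.05,0,-0.203,-0.197,0.05,0,-0.203,-0.197,0.05,0,-0.203,-0.197,0.05,0,-0.203,-0.197,0.05,0,-0.203,-0.197,0.05,0,-0.203,-0.197,0.05,0]}}

```text
time: 1.7
tool_pos: [0.5807, -0.0245, 0.1985]
ee_rot: [[-0.983, -0.185, -0.002], [-0.185, 0.983, -0.0], [0.002, 0.0, -1.0]]
contact_force: [-0.7, -0.3, -0.3]
finger_gap: 0.0511
```

```bash
python3 - <<'E'
from h import *
plan()
C=cam("wrist"); im=imaging.snapshot("wrist").copy()
t=imaging.snapshot("top").copy()
for (x,y,a) in((.5862,-.0359,.186),(.5818,-.153,.184)):
    L=np.array([[49.5,37,50],[49.5,-37,50],[-49.5,-37,50],[-49.5,37,50]])/1e3
    c,s=np.cos(a),np.sin(a); P=np.c_[x+c*L[:,0]-s*L[:,1],y+s*L[:,0]+c*L[:,1],L[:,2]]
    cv2.polylines(im,[proj(C,P).round().astype(int)],True,(255,0,0),1)
save("w1",im); save("top1",t)
E
```

```text
t 1.7 at [ 0.5807 -0.0245  0.1985] yaw 100.7 gap 0.0511 F [-0.7 -0.3 -0.3] q6 -0.35
```

View pics/w1.png

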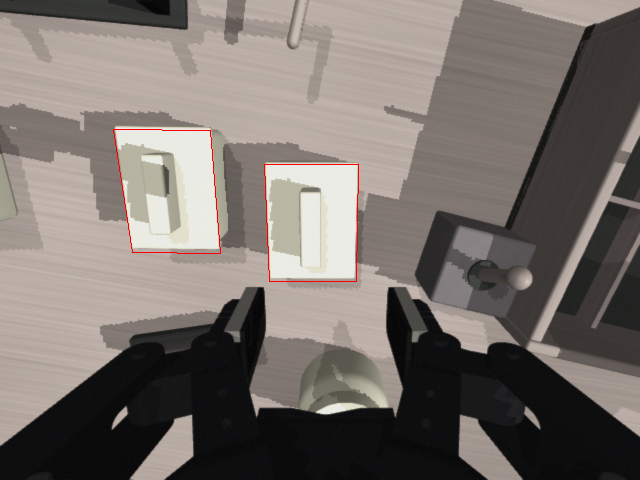

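The wrist view confirms both tub fits to about 1 px (red outlines on lids). The box is at about (475,265) and the bat ball at (518,277).

```bash
python3 - <<'E'
from h import *
from fit import W,A
C=cam("wrist")
w=np.array([.5251,.2509,-.0638])
print(proj(C,W(w,np.array([[120,-170,60],[50,-170,60],[50,-100,60],[120,-100,60],[127.5,-100,95],[69,-135,105]])/1e3)).round(0).tolist())
plan((.586,-.036,.14,100.7),(.586,-.036,.056,100.7),(.586,-.036,.2,100.7))
E
```

```text
[[427.0, 305.0], [456.0, 228.0], [537.0, 248.0], [504.0, 323.0], [522.0, 354.0], [516.0, 282.0]]
t 1.8 at [ 0.5802 -0.0236  0.1995] yaw 100.8 gap 0.0509 F [-0.2 -0.8 -0.4] q6 -0.35
(0.586, -0.036, 0.14, 100.7) -> [-0.0034 -0.0132  0.0595] 0.1 rows 2
(0.586, -0.036, 0.056, 100.7) -> [0.    0.    0.084] 0.0 rows 2
(0.586, -0.036, 0.2, 100.7) -> [ 0.     0.    -0.144] -0.0 rows 3
```

Request:
{"fn": "arm_command", "kwargs": {"steps": [-0.0034,-0.0132,0.06,0,-0.0034,-0.0132,0.06,0,-0.0034,-0.0132,0.06,0,-0.0034,-0.0132,0.1,0,-0.0034,-0.0132,0.125,0,-0.0034,-0.0132,0.1435,0,-0.0034,-0.0132,0.1435,0,-0.0034,-0.0132,0.1435,0]}}

```text
time: 2.6
tool_pos: [0.5866, -0.0358, 0.0578]
ee_rot: [[-0.982, -0.187, 0.0], [-0.187, 0.982, -0.001], [-0.0, -0.001, -1.0]]
contact_force: [0.6, -0.2, -0.7]
finger_gap: 0.0511
```

Request:
{"fn": "arm_command", "kwargs": {"steps": [0,0,0,0,0,0,0,0,0,0,0,0,0,0,0,0,0,0,0,0,0,0,0,0,0,0,0,0], "gripper": 0, "grip_force": 50}}

```text
time: 3.3
tool_pos: [0.5876, -0.0358, 0.0594]
ee_rot: [[-0.982, -0.187, 0.003], [-0.187, 0.982, -0.001], [-0.002, -0.001, -1.0]]
contact_force: [-0.2, 1.5, 8.0]
finger_gap: 0.0145
```

Request:
{"fn": "arm_command", "kwargs": {"steps": [0,0,-0.05,0,0,0,-0.1,0,0,0,-0.144,0,0,0,-0.144,0,0,0,-0.144,0]}}

```text
time: 3.8
tool_pos: [0.5878, -0.0357, 0.2046]
ee_rot: [[-0.982, -0.187, 0.005], [-0.187, 0.982, -0.001], [-0.005, -0.002, -1.0]]
contact_force: [-0.2, 0.4, -2.5]
finger_gap: 0.0147
```

```bash
python3 -c "
from h import *
plan((.5,.05,.22,90),(.48,.2,.25,86.3))"
```

```text
t 3.8 at [ 0.5878 -0.0357  0.2046] yaw 100.8 gap 0.0147 F [-0.2  0.4 -2.5] q6 -0.37
(0.5, 0.05, 0.22, 90) -> [ 0.0701  0.1006 -0.016 ] 10.8 rows 3
(0.48, 0.2, 0.25, 86.3) -> [ 0.02  0.15 -0.03] 3.7 rows 4
```

Request:
{"fn": "arm_command", "kwargs": {"steps": [0.07,0.1,-0.04,10.8,0.07,0.1,-0.04,10.8,0.07,0.1,-0.04,10.8,0.03,0.26,-0.085,14.5,0.03,0.26,-0.085,14.5,0.03,0.26,-0.085,14.5,0.03,0.26,-0.085,14.5,0.03,0.26,-0.085,14.5]}}

```text
time: 4.6
tool_pos: [0.5085, 0.2168, 0.2876]
ee_rot: [[-0.998, 0.061, 0.003], [0.061, 0.998, -0.001], [-0.003, -0.001, -1.0]]
contact_force: [0.7, -0.8, -1.1]
finger_gap: 0.0146
```

```bash
python3 - <<'E'
from h import *
from fit import W
plan()
C=cam("wrist"); im=imaging.snapshot("wrist").copy()
w=np.array([.5251,.2509,-.0638])
for L,c in(([[117.5,90,95],[117.5,-90,95],[-117.5,-90,95],[-117.5,90,95]],(255,0,0)),([[0,-90,34],[0,90,34]],(0,255,0)),([[-117.5,0,34],[117.5,0,34]],(0,255,0)),([[120,-170,60],[50,-170,60],[50,-100,60],[120,-100,60]],(255,255,0))):
    cv2.polylines(im,[proj(C,W(w,np.array(L)/1e3)).round().astype(int)],True,c,1)
save("w2",im); np.save("w2cam.npy",np.array(C,dtype=object),allow_pickle=True)
E
```

```text
t 4.6 at [0.5085 0.2168 0.2876] yaw 86.5 gap 0.0146 F [ 0.7 -0.8 -1.1] q6 0.33Traceback (most recent call last):
  File "<stdin>", line 8, in <module>
ValueError: could not broadcast input array from shape (3,3) into shape (3,)
```

View pics/w2.png

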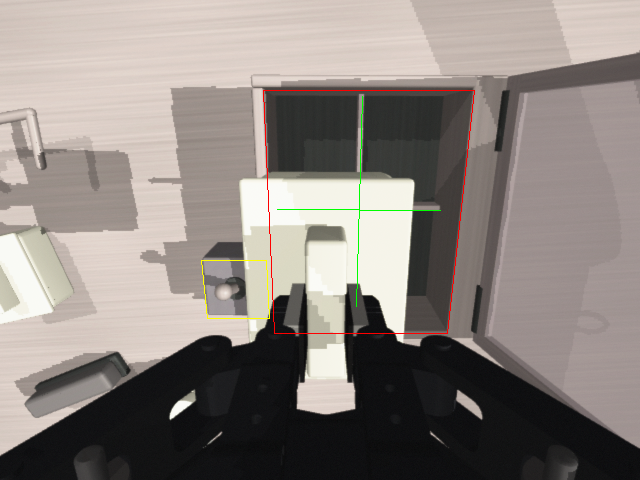

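The wrist view over the well shows its dividers about 3 px left of and above my fit (the vertical at x≈360, the right arm at y≈206). I'll measure these numerically.

```bash
python3 - <<'E'
from h import *
from fit import W
C=cam("wrist"); im=imaging.snapshot("wrist").astype(int).sum(2)
save("w3",imaging.snapshot("wrist"))
def pk(v,o): 
    v=v-np.median(v); v=np.clip(v-.3*v.max(),0,None); return o+(v*np.arange(len(v))).sum()/v.sum()
a=[(pk(im[y-2:y+3,345:380].mean(0),345),y) for y in(105,125,145,165)]
b=[(x,pk(im[190:225,x-2:x+3].mean(1),190)) for x in(420,428,435)]
print(np.round(a,1).tolist(),np.round(b,1).tolist())
pa=[back(C,p,.034) for p in a]; pb=[back(C,p,.034) for p in b]; print(np.round(pa,4),np.round(pb,4))
w=[.5251,.2509,-.0638]; 
def loc(P): 
    c,s=np.cos(w[2]),np.sin(w[2]); d=np.array(P)[:,:2]-w[:2]; return np.c_[d@[c,s],d@[-s,c]].round(4)
print(loc(pa),loc(pb))
# rim edges
print("col",[(y,int(im[y,262:268].mean())) for y in range(70,100,2)]); print("row",[(x,int(im[120:130,x].mean())) for x in range(246,276,2)], [(x,int(im[120:130,x].mean())) for x in range(462,486,2)])
E
```

```text
[[362.5, 105.0], [361.9, 125.0], [361.3, 145.0], [360.8, 165.0]] [[420.0, 207.2], [428.0, 207.2], [435.0, 207.2]]
[[0.4163 0.2571 0.034 ]
 [0.4357 0.2559 0.034 ]
 [0.4557 0.2545 0.034 ]
 [0.4764 0.2533 0.034 ]] [[0.5263 0.3167 0.034 ]
 [0.5268 0.3254 0.034 ]
 [0.5274 0.3331 0.034 ]]
[[-0.109  -0.0007]
 [-0.0895 -0.0008]
 [-0.0695 -0.0008]
 [-0.0488 -0.0007]] [[-0.003   0.0657]
 [-0.0031  0.0745]
 [-0.003   0.0822]]
col [(70, 632), (72, 636), (74, 625), (76, 590), (78, 648), (80, 649), (82, 633), (84, 608), (86, 482), (88, 327), (90, 471), (92, 482), (94, 488), (96, 518), (98, 523)]
row [(246, 445), (248, 444), (250, 443), (252, 444), (254, 439), (256, 506), (258, 625), (260, 637), (262, 642), (264, 647), (266, 459), (268, 324), (270, 180), (272, 177), (274, 174)] [(462, 209), (464, 213), (466, 216), (468, 212), (470, 220), (472, 378), (474, 454), (476, 465), (478, 454), (480, 438), (482, 437), (484, 448)]
```

```bash
cat >> h.py <<'E'
well=np.array([.5221,.2503,-.0638])
def W1(x,y,z,p=None):
    p=well if p is None else p; c,s=np.cos(p[2]),np.sin(p[2]); return (p[0]+c*x-s*y,p[1]+s*x+c*y,z)
E
python3 - <<'E'
from h import *
for b in((.06,-.0463),(-.06,-.0463),(-.06,.0463),(.06,.0463)): print(np.round(W1(*b,0),4))
x,y,_=W1(.06,-.0463,0); x+=.0014
plan((x,y,.25,86.3),(x,y,.14,86.3),(x,y,.072,86.3))
E
```

```text
[0.579  0.2003 0.    ]
[0.4593 0.2079 0.    ]
[0.4652 0.3003 0.    ]
[0.5849 0.2927 0.    ]
t 4.8 at [0.5084 0.2134 0.2873] yaw 86.3 gap 0.0144 F [-0.2 -0.1 -2.5] q6 0.33
(np.float64(0.5804259917803607), np.float64(0.2002687951392104), 0.25, 86.3) -> [-0.0726 -0.0083  0.0375] -0.0 rows 2
(np.float64(0.5804259917803607), np.float64(0.2002687951392104), 0.14, 86.3) -> [0.   0.   0.11] -0.0 rows 3
(np.float64(0.5804259917803607), np.float64(0.2002687951392104), 0.072, 86.3) -> [0.    0.    0.068] -0.0 rows 2
```

Request:
{"fn": "arm_command", "kwargs": {"steps": [-0.0726,-0.0083,0.0375,0,-0.0726,-0.0083,0.0375,0,-0.0726,-0.0083,0.0375,0,-0.0726,-0.0083,0.0375,0,-0.0726,-0.0083,0.087,0,-0.0726,-0.0083,0.135,0,-0.0726,-0.0083,0.147,0,-0.0726,-0.0083,0.147,0]}}

```text
time: 5.55
tool_pos: [0.5791, 0.1995, 0.1398]
ee_rot: [[-0.998, 0.065, -0.001], [0.065, 0.998, -0.003], [0.001, -0.003, -1.0]]
contact_force: [0.4, 0.7, -0.9]
finger_gap: 0.0147
```

```bash
python3 - <<'E'
from h import *
x,y,_=W1(.06,-.0463,0); x+=.0014
plan((x,y,.072,86.3))
E
```

```text
t 5.5 at [0.5791 0.1995 0.1398] yaw 86.3 gap 0.0147 F [ 0.4  0.7 -0.9] q6 0.28
(np.float64(0.5804259917803607), np.float64(0.2002687951392104), 0.072, 86.3) -> [-0.0013  0.0011  0.0678] -0.0 rows 2
```

Request:
{"fn": "arm_command", "kwargs": {"steps": [-0.0013,0.001,0.02,0,-0.0013,0.001,0.04,0,-0.0013,0.001,0.055,0,-0.0013,0.001,0.063,0,-0.0013,0.001,0.067,0,-0.0013,0.001,0.067,0,-0.0013,0.001,0.067,0]}}

```text
time: 6.25
tool_pos: [0.5812, 0.2004, 0.0741]
ee_rot: [[-0.998, 0.065, 0.001], [0.065, 0.998, -0.003], [-0.001, -0.003, -1.0]]
contact_force: [-0.0, -0.0, -2.1]
finger_gap: 0.0145
```

Request:
{"fn": "arm_command", "kwargs": {"steps": [0,0,0,0,0,0,0,0,0,0,0,0,0,0,0,0,0,0,0,0], "gripper": 0.5}}

```text
time: 6.75
tool_pos: [0.5812, 0.2004, 0.0742]
ee_rot: [[-0.998, 0.065, 0.001], [0.065, 0.998, -0.003], [-0.001, -0.003, -1.0]]
contact_force: [0.1, -0.3, -0.3]
finger_gap: 0.0428
```

Request:
{"fn": "arm_command", "kwargs": {"steps": [0,0,-0.03,0,0,0,-0.08,0,0,0,-0.13,0,0,0,-0.15,0,0,0,-0.15,0]}}

```text
time: 7.25
tool_pos: [0.583, 0.2013, 0.228]
ee_rot: [[-0.998, 0.065, 0.007], [0.065, 0.998, -0.001], [-0.007, -0.001, -1.0]]
contact_force: [0.4, -0.8, -0.2]
finger_gap: 0.0429
```

```bash
python3 - <<'E'
from h import *
im=imaging.snapshot("top").copy(); save("top2",im)
o=crop(im,150,180,500,340,2.2); save("top2c",o)
plan((.55,.03,.22,95),(.5818,-.153,.15,100.6),(.5818,-.153,.061,100.6))
E
```

```text
t 7.3 at [0.5819 0.201  0.2255] yaw 86.3 gap 0.0427 F [-0.3 -0.2 -0.4] q6 0.28
(0.55, 0.03, 0.22, 95) -> [ 0.0208 -0.1727  0.0058] -8.7 rows 4
(0.5818, -0.153, 0.15, 100.6) -> [-0.0157 -0.1851  0.07  ] -5.6 rows 4
(0.5818, -0.153, 0.061, 100.6) -> [0.    0.    0.089] -0.0 rows 2
```

View pics/top2c.png

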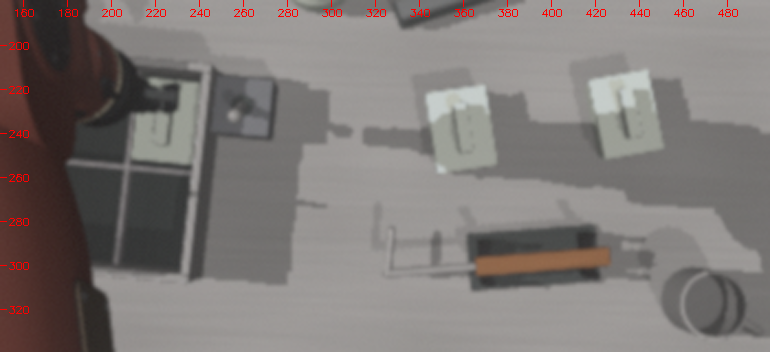

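Tub a sits in bay 1. The other tubs haven't moved (lid corners at (343,223) and (417,216), as before). Next is tub b.

Request:
{"fn": "arm_command", "kwargs": {"steps": [0.02,-0.173,0.005,-8.7,0.02,-0.173,0.005,-8.7,0.02,-0.173,0.005,-8.7,0.02,-0.173,0.005,-8.7,0.033,-0.357,0.075,-14.3,0.033,-0.357,0.075,-14.3,0.033,-0.357,0.075,-14.3,0.033,-0.357,0.075,-14.3]}}

```text
time: 8.1
tool_pos: [0.5243, -0.1546, 0.1487]
ee_rot: [[-0.983, -0.184, 0.001], [-0.184, 0.983, -0.001], [-0.001, -0.001, -1.0]]
contact_force: [0.7, -0.8, 0.6]
finger_gap: 0.0424
```

```bash
python3 - <<'E'
from h import *
plan((.5818,-.153,.15,100.6),(.5818,-.153,.061,100.6))
E
```

```text
t 8.1 at [ 0.5243 -0.1546  0.1487] yaw 100.6 gap 0.0424 F [ 0.7 -0.8  0.6] q6 -0.6
(0.5818, -0.153, 0.15, 100.6) -> [-0.0568 -0.009  -0.0012] -0.0 rows 2
(0.5818, -0.153, 0.061, 100.6) -> [0.    0.    0.089] 0.0 rows 2
```

Request:
{"fn": "arm_command", "kwargs": {"steps": [-0.0568,-0.009,-0.001,0,-0.0568,-0.009,-0.001,0,-0.0568,-0.009,0.0,0,-0.0568,-0.009,0.04,0,-0.0568,-0.009,0.07,0,-0.0568,-0.009,0.088,0,-0.0568,-0.009,0.088,0,-0.0568,-0.009,0.088,0]}}

```text
time: 8.9
tool_pos: [0.5815, -0.1525, 0.0612]
ee_rot: [[-0.983, -0.184, 0.001], [-0.184, 0.983, -0.001], [-0.001, -0.001, -1.0]]
contact_force: [-0.1, -0.6, 0.3]
finger_gap: 0.0428
```

Request:
{"fn": "arm_command", "kwargs": {"steps": [0,0,0,0,0,0,0,0,0,0,0,0,0,0,0,0,0,0,0,0,0,0,0,0], "gripper": 0}}

```text
time: 9.5
tool_pos: [0.5823, -0.1527, 0.0627]
ee_rot: [[-0.983, -0.185, 0.003], [-0.185, 0.983, -0.002], [-0.003, -0.002, -1.0]]
contact_force: [-1.0, 1.2, 6.7]
finger_gap: 0.0146
```

Request:
{"fn": "arm_command", "kwargs": {"steps": [0,0,-0.05,0,0,0,-0.1,0,0,0,-0.15,0,0,0,-0.15,0,0,0,-0.15,0]}}

```text
time: 10.0
tool_pos: [0.5826, -0.1527, 0.2142]
ee_rot: [[-0.983, -0.185, 0.006], [-0.185, 0.983, -0.003], [-0.005, -0.004, -1.0]]
contact_force: [0.6, 0.0, -2.7]
finger_gap: 0.0143
```

```bash
python3 - <<'E'
from h import *
x,y,_=W1(-.06,-.0463,0); x+=.0006
plan((.5,.03,.23,90),(x,y,.22,86.3))
E
```

```text
t 10.0 at [ 0.5826 -0.1527  0.2142] yaw 100.6 gap 0.0143 F [ 0.6  0.  -2.7] q6 -0.56
(0.5, 0.03, 0.23, 90) -> [ 0.0474  0.1948 -0.0168] 10.6 rows 5
(np.float64(0.45987013534919113), np.float64(0.20791960231473708), 0.22, 86.3) -> [0.0401 0.1779 0.01  ] 3.7 rows 4
```

Request:
{"fn": "arm_command", "kwargs": {"steps": [0.0474,0.195,-0.017,10.6,0.0474,0.195,-0.017,10.6,0.0474,0.195,-0.017,10.6,0.0474,0.195,-0.017,10.6,0.0474,0.195,-0.017,10.6,0.0474,0.195,-0.017,10.6]}}

```text
time: 10.6
tool_pos: [0.4988, 0.0312, 0.2291]
ee_rot: [[-1.0, -0.003, 0.004], [-0.003, 1.0, -0.003], [-0.004, -0.003, -1.0]]
contact_force: [0.3, -0.3, -2.4]
finger_gap: 0.0145
```

```bash
python3 - <<'E'
from h import *
x,y,_=W1(-.06,-.0463,0); x+=.0006
plan((x,y,.22,86.3),(x,y,.14,86.3))
E
```

```text
t 10.6 at [0.4988 0.0312 0.2291] yaw 90.2 gap 0.0145 F [ 0.3 -0.3 -2.4] q6 -0.09
(np.float64(0.45987013534919113), np.float64(0.20791960231473708), 0.22, 86.3) -> [0.0384 0.1769 0.0084] 3.9 rows 4
(np.float64(0.45987013534919113), np.float64(0.20791960231473708), 0.14, 86.3) -> [0.   0.   0.08] 0.0 rows 2
```

Request:
{"fn": "arm_command", "kwargs": {"steps": [0.0384,0.177,0.0084,3.9,0.0384,0.177,0.0084,3.9,0.0384,0.177,0.0084,3.9,0.0384,0.177,0.0084,3.9,0.0384,0.177,0.0084,3.9,0.0384,0.177,0.05,3.9,0.0384,0.177,0.084,3.9,0.0384,0.177,0.084,3.9]}}

```text
time: 11.4
tool_pos: [0.4576, 0.2055, 0.14]
ee_rot: [[-0.998, 0.067, -0.004], [0.067, 0.998, -0.006], [0.004, -0.006, -1.0]]
contact_force: [-0.9, -0.3, -1.2]
finger_gap: 0.0145
```

```bash
python3 - <<'E'
from h import *
x,y,_=W1(-.06,-.0463,0); x+=.0006
plan((x,y,.0755,86.3))
E
```

```text
t 11.4 at [0.4576 0.2055 0.14  ] yaw 86.2 gap 0.0145 F [-0.9 -0.3 -1.2] q6 0.35
(np.float64(0.45987013534919113), np.float64(0.20791960231473708), 0.0755, 86.3) -> [-0.0023  0.0029  0.0645] -0.1 rows 2
```

Request:
{"fn": "arm_command", "kwargs": {"steps": [-0.0023,0.0029,0.02,0,-0.0023,0.0029,0.04,0,-0.0023,0.0029,0.052,0,-0.0023,0.0029,0.06,0,-0.0023,0.0029,0.064,0,-0.0023,0.0029,0.064,0,-0.0023,0.0029,0.064,0]}}

```text
time: 12.1
tool_pos: [0.4603, 0.208, 0.0766]
ee_rot: [[-0.998, 0.067, -0.003], [0.067, 0.998, -0.005], [0.003, -0.006, -1.0]]
contact_force: [1.0, 0.0, -2.3]
finger_gap: 0.0144
```

Request:
{"fn": "arm_command", "kwargs": {"steps": [0,0,0,0,0,0,0,0,0,0,0,0,0,0,0,0,0,0,0,0], "gripper": 0.5}}

```text
time: 12.6
tool_pos: [0.4604, 0.208, 0.0767]
ee_rot: [[-0.998, 0.067, -0.003], [0.067, 0.998, -0.005], [0.002, -0.006, -1.0]]
contact_force: [0.0, -0.7, 0.5]
finger_gap: 0.0426
```

Request:
{"fn": "arm_command", "kwargs": {"steps": [0,0,-0.03,0,0,0,-0.08,0,0,0,-0.13,0,0,0,-0.15,0,0,0,-0.15,0]}}

```text
time: 13.1
tool_pos: [0.4627, 0.2094, 0.23]
ee_rot: [[-0.998, 0.067, 0.003], [0.067, 0.998, -0.004], [-0.003, -0.004, -1.0]]
contact_force: [-0.7, 0.4, -0.2]
finger_gap: 0.0426
```

```bash
python3 - <<'E'
from h import *
plan((.5,-.1,.22,101.8),(.6049,-.3528,.15,101.8))
E
```

```text
t 13.1 at [0.4627 0.2094 0.23  ] yaw 86.2 gap 0.0426 F [-0.7  0.4 -0.2] q6 0.35
(0.5, -0.1, 0.22, 101.8) -> [-0.0578 -0.3062  0.0113] -15.6 rows 7
(0.6049, -0.3528, 0.15, 101.8) -> [-0.051  -0.2689  0.07  ] 0.0 rows 6
```

Request:
{"fn": "arm_command", "kwargs": {"steps": [-0.058,-0.306,0.011,-15.6,-0.058,-0.306,0.011,-15.6,-0.058,-0.306,0.011,-15.6,-0.058,-0.306,0.011,-15.6,-0.058,-0.306,0.011,-15.6,-0.058,-0.306,0.011,-15.6,-0.058,-0.306,0.011,-15.6,-0.058,-0.306,0.011,-15.6]}}

```text
time: 13.9
tool_pos: [0.4998, -0.1025, 0.2188]
ee_rot: [[-0.98, -0.2, 0.001], [-0.2, 0.98, -0.004], [-0.0, -0.004, -1.0]]
contact_force: [-0.2, 0.2, 0.8]
finger_gap: 0.0428
```

Request:
{"fn": "arm_command", "kwargs": {"steps": [-0.051,-0.269,0.06,0,-0.051,-0.269,0.06,0,-0.051,-0.269,0.06,0,-0.051,-0.269,0.06,0,-0.051,-0.269,0.06,0,-0.051,-0.269,0.06,0,-0.051,-0.269,0.06,0,-0.051,-0.269,0.06,0]}}

```text
time: 14.7
tool_pos: [0.6034, -0.355, 0.1581]
ee_rot: [[-0.98, -0.2, -0.001], [-0.2, 0.98, -0.002], [0.001, -0.001, -1.0]]
contact_force: [-0.3, 1.1, -0.7]
finger_gap: 0.0426
```

```bash
python3 - <<'E'
from h import *
from fit import W
plan((.6049,-.3528,.15,101.8),(.6049,-.3528,.063,101.8))
C=cam("wrist"); im=imaging.snapshot("wrist").copy(); t=imaging.snapshot("top").copy()
L=np.array([[49.5,37,50],[49.5,-37,50],[-49.5,-37,50],[-49.5,37,50]])/1e3
cv2.polylines(im,[proj(C,W((.6049,-.3528,.2054),L)).round().astype(int)],True,(255,0,0),1)
save("w4",np.hstack([crop(im,0,0,640,480,.62),crop(t,150,185,270,320,2.2)[:297]]) if False else crop(im,0,0,640,480,.62)); save("top3c",crop(t,70,170,290,320,3.6))
E
```

```text
t 14.7 at [ 0.6034 -0.355   0.1581] yaw 101.5 gap 0.0426 F [-0.3  1.1 -0.7] q6 -0.84
(0.6049, -0.3528, 0.15, 101.8) -> [-0.002   0.0018  0.0081] -0.3 rows 1
(0.6049, -0.3528, 0.063, 101.8) -> [0.    0.    0.087] 0.0 rows 2
```

View pics/w4.png

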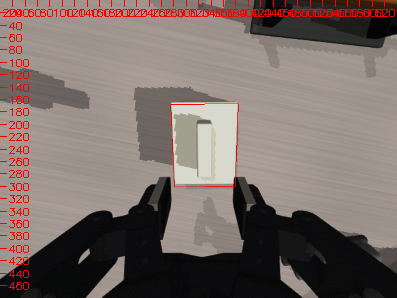

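View pics/top3c.png

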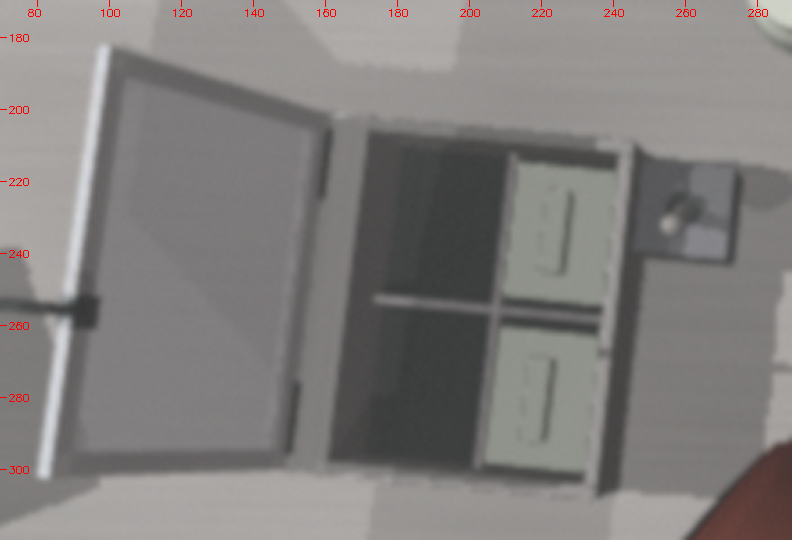

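Tubs a and b are flat in the two -y bays, and tub c matches its fit. Now I'll grab c.

Request:
{"fn": "arm_command", "kwargs": {"steps": [-0.002,0.0018,0.008,-0.3,-0.002,0.0018,0.04,-0.3,-0.002,0.0018,0.07,-0.3,-0.002,0.0018,0.09,-0.3,-0.002,0.0018,0.095,-0.3,-0.002,0.0018,0.095,-0.3,-0.002,0.0018,0.095,-0.3]}}

```text
time: 15.5
tool_pos: [0.6061, -0.3524, 0.0661]
ee_rot: [[-0.978, -0.207, 0.002], [-0.207, 0.978, -0.004], [-0.001, -0.004, -1.0]]
contact_force: [-0.2, 0.4, 0.9]
finger_gap: 0.0426
```

Request:
{"fn": "arm_command", "kwargs": {"steps": [0,0,0,0,0,0,0,0,0,0,0,0,0,0,0,0,0,0,0,0,0,0,0,0], "gripper": 0}}

```text
time: 16.1
tool_pos: [0.6068, -0.3524, 0.0676]
ee_rot: [[-0.978, -0.207, 0.004], [-0.207, 0.978, -0.004], [-0.003, -0.005, -1.0]]
contact_force: [-0.9, 2.0, 7.0]
finger_gap: 0.0141
```

Request:
{"fn": "arm_command", "kwargs": {"steps": [0,0,-0.05,0,0,0,-0.1,0,0,0,-0.15,0,0,0,-0.15,0,0,0,-0.15,0]}}

```text
time: 16.6
tool_pos: [0.6068, -0.3522, 0.219]
ee_rot: [[-0.978, -0.207, 0.006], [-0.207, 0.978, -0.006], [-0.005, -0.007, -1.0]]
contact_force: [0.2, 0.5, -3.5]
finger_gap: 0.014
```

```bash
python3 - <<'E'
from h import *
x,y,_=W1(-.06,.0463,0)
plan((.5,-.05,.24,90),(x,y,.24,86.3))
E
```

```text
t 16.6 at [ 0.6068 -0.3522  0.219 ] yaw 102.0 gap 0.014 F [ 0.2  0.5 -3.5] q6 -0.84
(0.5, -0.05, 0.24, 90) -> [ 0.0417  0.3176 -0.0234] 12.0 rows 7
(np.float64(0.4651740082196393), np.float64(0.3003312048607896), 0.24, 86.3) -> [0.0348 0.3503 0.    ] 3.7 rows 8
```

Request:
{"fn": "arm_command", "kwargs": {"steps": [0.042,0.318,-0.023,12,0.042,0.318,-0.023,12,0.042,0.318,-0.023,12,0.042,0.318,-0.023,12,0.042,0.318,-0.023,12,0.042,0.318,-0.023,12,0.042,0.318,-0.023,12,0.042,0.318,-0.023,12]}}

```text
time: 17.4
tool_pos: [0.4973, -0.0468, 0.2381]
ee_rot: [[-1.0, -0.003, 0.003], [-0.003, 1.0, -0.005], [-0.003, -0.005, -1.0]]
contact_force: [-0.6, -0.3, -2.2]
finger_gap: 0.0142
```

Request:
{"fn": "arm_command", "kwargs": {"steps": [0.033,0.35,0,3.7,0.033,0.35,0,3.7,0.033,0.35,0,3.7,0.033,0.35,0,3.7,0.033,0.35,0,3.7,0.033,0.35,0,3.7,0.033,0.35,0,3.7,0.033,0.35,0,3.7]}}

```text
time: 18.2
tool_pos: [0.4622, 0.3071, 0.2343]
ee_rot: [[-0.998, 0.058, 0.001], [0.058, 0.998, -0.004], [-0.001, -0.004, -1.0]]
contact_force: [0.3, -0.2, -1.7]
finger_gap: 0.0141
```

```bash
python3 - <<'E'
from h import *
x,y,_=W1(-.06,.0463,0); x+=.0015
plan((x,y,.24,86.3),(x,y,.14,86.3),(x,y,.0805,86.3))
E
```

```text
t 18.2 at [0.4622 0.3071 0.2343] yaw 86.7 gap 0.0141 F [ 0.3 -0.2 -1.7] q6 0.51
(np.float64(0.4666740082196393), np.float64(0.3003312048607896), 0.24, 86.3) -> [-0.0049 -0.0066 -0.0057] 0.4 rows 1
(np.float64(0.4666740082196393), np.float64(0.3003312048607896), 0.14, 86.3) -> [0.  0.  0.1] -0.0 rows 2
(np.float64(0.4666740082196393), np.float64(0.3003312048607896), 0.0805, 86.3) -> [0.     0.     0.0595] -0.0 rows 2
```

Request:
{"fn": "arm_command", "kwargs": {"steps": [-0.005,-0.0066,0,0.4,-0.005,-0.0066,0,0.4,-0.005,-0.0066,0.04,0.4,-0.005,-0.0066,0.08,0.4,-0.005,-0.0066,0.094,0.4,-0.005,-0.0066,0.094,0.4,-0.005,-0.0066,0.094,0.4]}}

```text
time: 18.9
tool_pos: [0.4676, 0.2987, 0.1408]
ee_rot: [[-0.998, 0.066, 0.001], [0.066, 0.998, -0.004], [-0.001, -0.004, -1.0]]
contact_force: [-0.1, -0.1, -1.5]
finger_gap: 0.0141
```

```bash
python3 - <<'E'
from h import *
x,y,_=W1(-.06,.0463,0); x+=.0015
plan((x,y,.0805,86.3))
E
```

```text
t 18.9 at [0.4676 0.2987 0.1408] yaw 86.2 gap 0.0141 F [-0.1 -0.1 -1.5] q6 0.51
(np.float64(0.4666740082196393), np.float64(0.3003312048607896), 0.0805, 86.3) -> [0.0011 0.0018 0.0603] -0.1 rows 2
```

Request:
{"fn": "arm_command", "kwargs": {"steps": [0.001,0.0018,0.02,0,0.001,0.0018,0.035,0,0.001,0.0018,0.05,0,0.001,0.0018,0.057,0,0.001,0.0018,0.06,0,0.001,0.0018,0.06,0,0.001,0.0018,0.06,0]}}

```text
time: 19.6
tool_pos: [0.4674, 0.3005, 0.0817]
ee_rot: [[-0.998, 0.067, 0.002], [0.067, 0.998, -0.004], [-0.002, -0.004, -1.0]]
contact_force: [0.2, 0.6, -2.3]
finger_gap: 0.0142
```

Request:
{"fn": "arm_command", "kwargs": {"steps": [0,0,0,0,0,0,0,0,0,0,0,0,0,0,0,0,0,0,0,0], "gripper": 0.5}}

```text
time: 20.1
tool_pos: [0.4675, 0.3005, 0.0818]
ee_rot: [[-0.998, 0.067, 0.002], [0.067, 0.998, -0.004], [-0.002, -0.003, -1.0]]
contact_force: [0.0, 1.4, -0.2]
finger_gap: 0.0428
```

Request:
{"fn": "arm_command", "kwargs": {"steps": [0,0,-0.03,0,0,0,-0.08,0,0,0,-0.13,0,0,0,-0.16,0,0,0,-0.16,0]}}

```text
time: 20.6
tool_pos: [0.4693, 0.3022, 0.2465]
ee_rot: [[-0.998, 0.067, 0.009], [0.067, 0.998, -0.0], [-0.009, 0.0, -1.0]]
contact_force: [0.5, 0.1, -0.4]
finger_gap: 0.0428
```

```bash
python3 - <<'E'
from h import *
# grip at +30 mm along pole y from handle middle; pole (.4256,-.2519), yaw 5.5 deg
a=np.radians(5.6); gx,gy=.4256-.03*np.sin(a),-.2519+.03*np.cos(a); print(gx,gy)
# fingers straddle the pole: tool y along pole x -> yaw 5.6
plan((.42,-.02,.26,50),(gx,gy,.2,5.6),(gx,gy,.05,5.6))
E
```

```text
0.42267251300722547 -0.22204317800054507
t 20.6 at [0.4693 0.3022 0.2465] yaw 86.2 gap 0.0428 F [ 0.5  0.1 -0.4] q6 0.51
(0.42, -0.02, 0.26, 50) -> [ 0.0276 -0.3248 -0.0139] 36.2 rows 7
(np.float64(0.42267251300722547), np.float64(-0.22204317800054507), 0.2, 5.6) -> [-0.1319 -0.1531  0.06  ] 44.4 rows 6
(np.float64(0.42267251300722547), np.float64(-0.22204317800054507), 0.05, 5.6) -> [0.   0.   0.15] -0.0 rows 4
```

Request:
{"fn": "arm_command", "kwargs": {"steps": [0.028,-0.325,-0.014,36.2,0.028,-0.325,-0.014,36.2,0.028,-0.325,-0.014,36.2,0.028,-0.325,-0.014,36.2,0.028,-0.325,-0.014,36.2,0.028,-0.325,-0.014,36.2,0.028,-0.325,-0.014,36.2,0.028,-0.325,-0.014,36.2], "gripper": 0.6}}

```text
time: 21.4
tool_pos: [0.419, -0.0229, 0.2597]
ee_rot: [[-0.763, 0.646, 0.009], [0.646, 0.763, -0.001], [-0.007, 0.005, -1.0]]
contact_force: [0.1, -0.1, 0.3]
finger_gap: 0.0514
```

Request:
{"fn": "arm_command", "kwargs": {"steps": [-0.132,-0.153,0.06,44.4,-0.132,-0.153,0.06,44.4,-0.132,-0.153,0.06,44.4,-0.132,-0.153,0.06,44.4,-0.132,-0.153,0.06,44.4,-0.132,-0.153,0.06,44.4,-0.132,-0.153,0.06,44.4,-0.132,-0.153,0.06,44.4]}}

```text
time: 22.2
tool_pos: [0.4216, -0.2236, 0.2001]
ee_rot: [[-0.098, 0.995, 0.009], [0.995, 0.098, -0.001], [-0.001, 0.009, -1.0]]
contact_force: [-0.7, 0.2, 0.9]
finger_gap: 0.0514
```

```bash
python3 - <<'E'
from h import *
from fit import W
plan((.4227,-.222,.15,5.6),(.4227,-.222,.034,5.6))
t=imaging.snapshot("top").copy(); save("top4",t)
C=cam("wrist"); im=imaging.snapshot("wrist").copy()
L=np.array([[11,80,62],[11,-80,62],[-11,-80,62],[-11,80,62]])/1e3
cv2.polylines(im,[proj(C,W((.4256,-.2519,.0985),L)).round().astype(int)],True,(255,0,255),1)
v=np.vstack([cv2.resize(im,(400,300)),cv2.resize(t[170:320,70:290],(400,273))]); save("v9",v)
E
```

```text
t 22.2 at [ 0.4216 -0.2236  0.2001] yaw 5.6 gap 0.0514 F [-0.7  0.2  0.9] q6 0.83
(0.4227, -0.222, 0.15, 5.6) -> [0.0016 0.0009 0.0501] 0.0 rows 2
(0.4227, -0.222, 0.034, 5.6) -> [0.    0.    0.116] -0.0 rows 3
```

View pics/v9.png

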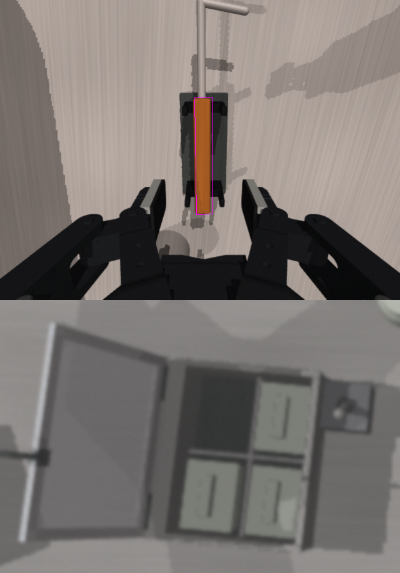

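All three tubs are flat in their bays, and the handle fit matches the wrist view. Now I'll grip the pole.

Request:
{"fn": "arm_command", "kwargs": {"steps": [0.0016,0.0009,0.05,0,0.0016,0.0009,0.05,0,0.0016,0.0009,0.09,0,0.0016,0.0009,0.13,0,0.0016,0.0009,0.155,0,0.0016,0.0009,0.166,0,0.0016,0.0009,0.166,0,0.0016,0.0009,0.166,0]}}

```text
time: 23.1
tool_pos: [0.4249, -0.2229, 0.0358]
ee_rot: [[-0.097, 0.995, 0.01], [0.995, 0.097, -0.002], [-0.003, 0.01, -1.0]]
contact_force: [-0.9, -0.2, -0.3]
finger_gap: 0.051
```

Request:
{"fn": "arm_command", "kwargs": {"steps": [0,0,0,0,0,0,0,0,0,0,0,0,0,0,0,0,0,0,0,0,0,0,0,0], "gripper": 0, "grip_force": 120}}

```text
time: 23.7
tool_pos: [0.4257, -0.2235, 0.0375]
ee_rot: [[-0.097, 0.995, 0.012], [0.995, 0.097, -0.004], [-0.005, 0.012, -1.0]]
contact_force: [-3.0, 2.3, 15.0]
finger_gap: 0.0199
```

```bash
python3 - <<'E'
from h import *
plan((.4227,-.222,.2,5.6))
E
```

```text
t 23.7 at [ 0.4257 -0.2235  0.0375] yaw 5.6 gap 0.0199 F [-3.   2.3 15. ] q6 0.83
(0.4227, -0.222, 0.2, 5.6) -> [ 0.001  -0.0009 -0.1626] -0.0 rows 4
```

Request:
{"fn": "arm_command", "kwargs": {"steps": [0,0,-0.02,0,0,0,-0.05,0,0,0,-0.09,0,0,0,-0.14,0,0,0,-0.18,0,0,0,-0.18,0]}}

```text
time: 24.3
tool_pos: [0.426, -0.2247, 0.2232]
ee_rot: [[-0.097, 0.995, 0.02], [0.995, 0.097, -0.009], [-0.011, 0.019, -1.0]]
contact_force: [0.7, 0.1, -2.3]
finger_gap: 0.0198
```

```bash
cat >> h.py <<'E'
HOOK=np.array([.025,.152,.0135]) # hook middle from TCP in pole axes (pole yaw = tool-y yaw)
def ring(a): return np.array(W1(-.03,.12-.249*np.cos(a),.098+.249*np.sin(a)))
def tcp_for(h,yaw=-3.66):
    a=np.radians(yaw); c,s=np.cos(a),np.sin(a)
    return h-np.array([c*HOOK[0]-s*HOOK[1],s*HOOK[0]+c*HOOK[1],HOOK[2]])
E
python3 - <<'E'
from h import *
r=ring(1.8377); e=np.array([np.cos(well[2]),np.sin(well[2]),0]); n=np.array([-e[1],e[0],0])
p0=tcp_for(r); print("ring",r,"tcp",p0)
plan((*(p0-.062*e-.15*n),-3.66),(*(p0-.062*e),-3.66))
E
```

```text
ring [0.50399892 0.4375077  0.33818345] tcp [0.4693469  0.28741361 0.32468345]
t 24.3 at [ 0.426  -0.2247  0.2232] yaw 5.6 gap 0.0198 F [ 0.7  0.1 -2.3] q6 0.83
(np.float64(0.3979095306458199), np.float64(0.14167170431260215), np.float64(0.3246834485354863), -3.66) -> [ 0.3662  0.0097 -0.1055] 9.2 rows 8
(np.float64(0.4074730396152283), np.float64(0.29136652485156417), np.float64(0.3246834485354863), -3.66) -> [ 0.15 -0.    0.  ] -0.0 rows 4
```

Request:
{"fn": "arm_command", "kwargs": {"steps": [0.366,0.0097,-0.106,9.2,0.366,0.0097,-0.106,9.2,0.366,0.0097,-0.106,9.2,0.366,0.0097,-0.106,9.2,0.366,0.0097,-0.106,9.2,0.366,0.0097,-0.106,9.2,0.366,0.0097,-0.106,9.2,0.366,0.0097,-0.106,9.2]}}

```text
time: 25.1
tool_pos: [0.3971, 0.1442, 0.3259]
ee_rot: [[0.062, 0.998, 0.021], [0.998, -0.061, -0.009], [-0.007, 0.021, -1.0]]
contact_force: [1.3, -1.0, -1.7]
finger_gap: 0.0196
```

Request:
{"fn": "arm_command", "kwargs": {"steps": [0,0,0,0,0,0,0,0]}}

```text
time: 25.3
tool_pos: [0.3966, 0.1448, 0.3256]
ee_rot: [[0.059, 0.998, 0.021], [0.998, -0.059, -0.009], [-0.008, 0.021, -1.0]]
contact_force: [-1.2, -1.0, -2.0]
finger_gap: 0.0199
```

```bash
cat >> h.py <<'E'
HT=np.array([.152,.025,-.0135])
def hook_now():
    s=ctrl.state(); return s["tool_pos"]+s["ee_rot"]@HT
def hplan(*hs):
    """shift in tool axes (keeping orientation) bringing the hook middle to each world point, all from the pose now"""
    s=ctrl.state(); h=hook_now(); print("t",round(s["time"],1),"tcp",s["tool_pos"].round(4),"hook",h.round(4),"F",s["contact_force"].round(1),"gap",round(s["finger_gap"],4)); print(s["ee_rot"].round(3).tolist())
    for x in hs: print(np.round(x,4),"->",(s["ee_rot"].T@(np.array(x)-h)).round(4))
E
python3 - <<'E'
from h import *
r=ring(1.8377); e=np.array([np.cos(well[2]),np.sin(well[2]),0])
hplan(r-.062*e)
S=cam("scene"); im=imaging.snapshot("scene").copy(); t=imaging.snapshot("top").copy()
s=ctrl.state()
pts=[HT+[ .0045,-.025,0],HT,HT+[-.0045,.025,0]]
def draw(im,C,s0,o,k):
    q=lambda P:[int(round(float(v))) for v in ((proj(C,P)[0]-s0+.5)*k)]
    P=[q(s["tool_pos"]+s["ee_rot"]@p) for p in pts]
    for p in P: cv2.circle(o,p,2,(255,0,0),-1)
    cv2.circle(o,q(r),3,(0,255,0),-1)
    th=np.linspace(0,6.28,40); n=np.array([-e[1],e[0],0])
    c=[q(r+.025*(np.cos(a)*n+np.sin(a)*np.array([0,0,1]))) for a in th]; cv2.polylines(o,[np.array(c)],True,(0,255,0),1)
    return o
a=draw(im,S,np.array([420,180]),cv2.resize(im[180:380,420:640],None,fx=2.7,fy=2.7,interpolation=2),2.7)
save("v10",a)
b=draw(t,cam("top"),np.array([60,180]),cv2.resize(t[180:330,60:260],None,fx=3.6,fy=3.6,interpolation=2),3.6); save("v10t",b)
E
```

```text
t 25.3 tcp [0.3966 0.1448 0.3256] hook [0.4303 0.2951 0.3384] F [-1.2 -1.  -2. ] gap 0.0199
[[0.059, 0.998, 0.021], [0.998, -0.059, -0.009], [-0.008, 0.021, -1.0]]
[0.4421 0.4415 0.3382] -> [ 0.1468  0.0031 -0.0008]
```

View pics/v10.png

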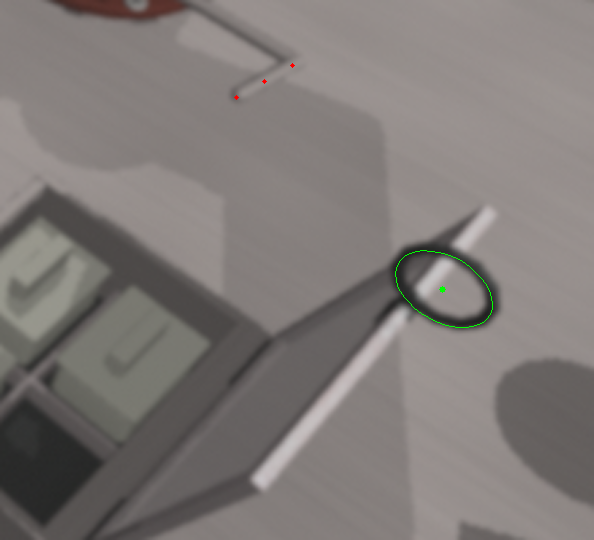

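The scene crop shows the predicted ring circle lying right on the ring (about (445,289) in the crop), and the predicted hook points lying on the hook leg ((236,97) to (292,65)). Now I'll advance beside the ring.

Request:
{"fn": "arm_command", "kwargs": {"steps": [0.147,0.003,-0.001,0,0.147,0.003,-0.001,0,0.147,0.003,-0.001,0,0.147,0.003,-0.001,0,0.147,0.003,-0.001,0,0.147,0.003,-0.001,0,0.147,0.003,-0.001,0,0.147,0.003,-0.001,0]}}

```text
time: 26.2
tool_pos: [0.4091, 0.2889, 0.3254]
ee_rot: [[0.064, 0.998, 0.02], [0.998, -0.064, -0.009], [-0.008, 0.021, -1.0]]
contact_force: [-0.4, 0.4, -2.0]
finger_gap: 0.02
```

```bash
python3 - <<'E'
from h import *
r=ring(1.8377); e=np.array([np.cos(well[2]),np.sin(well[2]),0])
hplan(r-.062*e,r-.03*e,r+.003*e)
E
```

```text
t 26.2 tcp [0.4091 0.2889 0.3254] hook [0.4435 0.4392 0.3382] F [-0.4  0.4 -2. ] gap 0.02
[[0.064, 0.998, 0.02], [0.998, -0.064, -0.009], [-0.008, 0.021, -1.0]]
[0.4421 0.4415 0.3382] -> [ 0.0022 -0.0015  0.    ]
[0.4741 0.4394 0.3382] -> [0.0022 0.0305 0.0007]
[0.507  0.4373 0.3382] -> [0.0022 0.0635 0.0013]
```

Request:
{"fn": "arm_command", "kwargs": {"steps": [0.0022,0,0,0,0.0022,0.015,0,0,0.0022,0.03,0.0007,0,0.0022,0.045,0.001,0,0.0022,0.06,0.0013,0,0.0022,0.0635,0.0013,0,0.0022,0.0635,0.0013,0,0.0022,0.0635,0.0013,0]}}

```text
time: 27.0
tool_pos: [0.4723, 0.287, 0.3254]
ee_rot: [[0.064, 0.998, 0.02], [0.998, -0.064, -0.009], [-0.008, 0.02, -1.0]]
contact_force: [-1.5, 0.0, -1.3]
finger_gap: 0.02
```

```bash
python3 - <<'E'
from h import *
r=ring(1.8377); hplan(r); im=imaging.snapshot("scene"); t=imaging.snapshot("top")
save("v11",np.hstack([cv2.resize(im[230:330,540:640],(400,400),interpolation=2),cv2.resize(t[215:315,55:155],(400,400),interpolation=2)]))
E
```

```text
t 27.0 tcp [0.4723 0.287  0.3254] hook [0.5067 0.4372 0.3382] F [-1.5  0.  -1.3] gap 0.02
[[0.064, 0.998, 0.02], [0.998, -0.064, -0.009], [-0.008, 0.02, -1.0]]
[0.504  0.4375 0.3382] -> [ 0.0001 -0.0027 -0.0001]
```

View pics/v11.png

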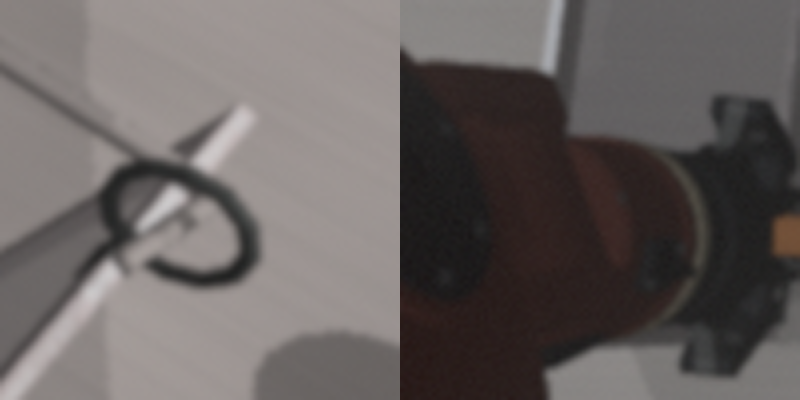

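The scene crop shows the hook leg passing through the ring. Next I'll pull along the arc in short stages.

```bash
cat >> h.py <<'E'
def arc(angles):
    s=ctrl.state(); h=hook_now(); print("t",round(s["time"],1),"hook",h.round(4),"F",s["contact_force"].round(1),"gap",round(s["finger_gap"],4),"z",s["ee_rot"][:,2].round(3))
    for a in angles: print(round(a,2),(s["ee_rot"].T@(ring(a)-h)).round(3).tolist())
E
python3 -c "
from h import *
arc(np.linspace(1.84,1.14,8))"
```

```text
t 27.1 hook [0.5064 0.4374 0.3384] F [-0.7 -0.2 -0.4] gap 0.0198 z [ 0.02  -0.009 -1.   ]
1.84 [0.001, -0.002, 0.0]
1.74 [-0.024, -0.002, -0.005]
1.64 [-0.049, -0.002, -0.008]
1.54 [-0.073, -0.002, -0.008]
1.44 [-0.098, -0.002, -0.006]
1.34 [-0.123, -0.002, -0.001]
1.24 [-0.147, -0.003, 0.006]
1.14 [-0.17, -0.003, 0.015]
```

Request:
{"fn": "arm_command", "kwargs": {"steps": [-0.015,0,-0.003,0,-0.03,0,-0.006,0,-0.049,0,-0.008,0,-0.073,0,-0.008,0,-0.098,0,-0.006,0,-0.123,0,-0.001,0,-0.147,0,0.006,0,-0.17,0,0.015,0]}}

```text
time: 27.9
tool_pos: [0.4611, 0.1157, 0.3123]
ee_rot: [[0.064, 0.998, 0.021], [0.998, -0.064, -0.009], [-0.007, 0.022, -1.0]]
contact_force: [1.6, 2.4, -2.0]
finger_gap: 0.02
```

```bash
python3 - <<'E'
from h import *
arc(np.linspace(1.14,.44,8))
im=imaging.snapshot("scene"); save("v12",cv2.resize(im[150:400,360:640],None,fx=2,fy=2))
E
```

```text
t 27.9 hook [0.4955 0.2659 0.3253] F [ 1.6  2.4 -2. ] gap 0.02 z [ 0.021 -0.009 -1.   ]
1.14 [0.002, -0.002, 0.001]
1.04 [-0.02, -0.003, 0.013]
0.94 [-0.041, -0.003, 0.026]
0.84 [-0.06, -0.003, 0.042]
0.74 [-0.077, -0.004, 0.06]
0.64 [-0.093, -0.004, 0.079]
0.54 [-0.107, -0.005, 0.1]
0.44 [-0.118, -0.005, 0.122]
```

View pics/v12.png

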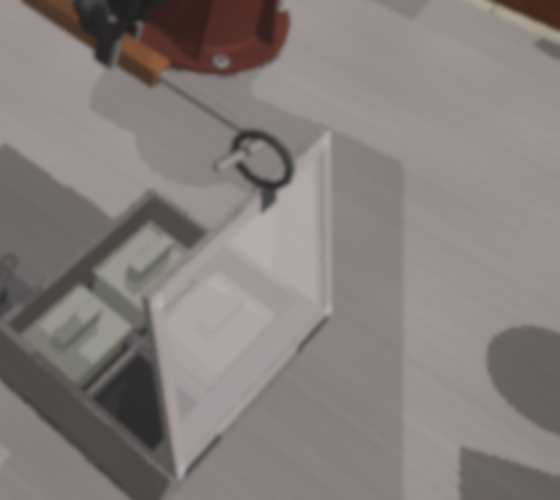

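The hatch is following, with the hook leg well through the ring (crop (235,155)). I'll keep pulling.

Request:
{"fn": "arm_command", "kwargs": {"steps": [-0.02,-0.003,0.013,0,-0.041,-0.003,0.026,0,-0.06,-0.003,0.042,0,-0.077,-0.004,0.06,0,-0.093,-0.004,0.079,0,-0.107,-0.005,0.1,0,-0.118,-0.005,0.122,0,-0.118,-0.005,0.122,0]}}

```text
time: 28.75
tool_pos: [0.4479, -0.0069, 0.1884]
ee_rot: [[0.067, 0.998, 0.015], [0.998, -0.067, -0.011], [-0.01, 0.016, -1.0]]
contact_force: [0.1, -0.5, -1.4]
finger_gap: 0.0197
```

```bash
python3 - <<'E'
from h import *
arc(np.linspace(.44,-.12,8))
E
```

```text
t 28.8 hook [0.4828 0.1432 0.2008] F [ 0.1 -0.5 -1.4] gap 0.0197 z [ 0.015 -0.011 -1.   ]
0.44 [0.004, 0.002, -0.003]
0.36 [-0.003, 0.002, 0.015]
0.28 [-0.01, 0.002, 0.034]
0.2 [-0.014, 0.002, 0.053]
0.12 [-0.017, 0.001, 0.073]
0.04 [-0.018, 0.001, 0.093]
-0.04 [-0.018, 0.001, 0.113]
-0.12 [-0.016, 0.0, 0.133]
```

Request:
{"fn": "arm_command", "kwargs": {"steps": [-0.003,0.002,0.015,0,-0.01,0.002,0.034,0,-0.014,0.002,0.053,0,-0.017,0.001,0.073,0,-0.018,0.001,0.093,0,-0.018,0.001,0.113,0,-0.017,0.001,0.123,0,-0.017,0.001,0.126,0]}}

```text
time: 29.55
tool_pos: [0.4501, -0.0252, 0.063]
ee_rot: [[0.067, 0.998, 0.016], [0.998, -0.067, -0.011], [-0.01, 0.017, -1.0]]
contact_force: [-0.5, 0.8, 2.4]
finger_gap: 0.0194
```

```bash
python3 - <<'E'
from h import *
arc([-.07,-.1])
im=imaging.snapshot("scene"); save("v13",cv2.resize(im[200:420,280:560],None,fx=2.2,fy=2.2))
E
```

```text
t 29.6 hook [0.485  0.125  0.0755] F [-0.5  0.8  2.4] gap 0.0194 z [ 0.016 -0.011 -1.   ]
-0.07 [-0.001, -0.001, -0.005]
-0.1 [-0.0, -0.001, 0.002]
```

View pics/v13.png

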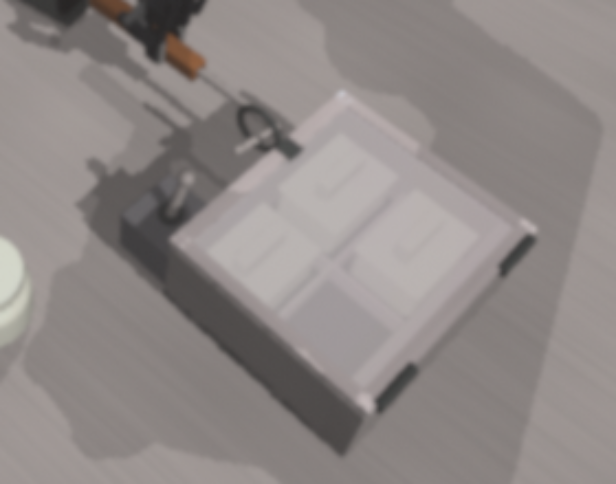

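The hatch appears shut, with the switch still off. I'll press slightly further to confirm it is on the stop.

Request:
{"fn": "arm_command", "kwargs": {"steps": [0,0,0.004,0,0,0,0.008,0,0,0,0.01,0,0,0,0.01,0,0,0,0.01,0]}}

```text
time: 30.1
tool_pos: [0.4504, -0.025, 0.0533]
ee_rot: [[0.067, 0.998, 0.016], [0.998, -0.066, -0.01], [-0.009, 0.017, -1.0]]
contact_force: [-1.5, 0.6, 5.9]
finger_gap: 0.0197
```

```bash
python3 - <<'E'
from h import *
arc([0])
T=cam("top"); im=imaging.snapshot("top").copy()
P=[W1(x,y,.101) for x,y in((.125,.12),(.125,-.102),(-.125,-.102),(-.125,.12))]
print(proj(T,P).round(1).tolist())
E
```

```text
t 30.1 hook [0.4852 0.1252 0.0659] F [-1.5  0.6  5.9] gap 0.0197 z [ 0.016 -0.01  -1.   ]
0 [-0.002, -0.001, -0.032]
[[160.2, 202.3], [246.6, 210.2], [235.9, 308.6], [147.6, 300.6]]
```

Request:
{"fn": "arm_command", "kwargs": {"steps": [0,0,-0.005,0,0,0,-0.01,0,0,0,-0.012,0,0,0,-0.012,0]}}

```text
time: 30.55
tool_pos: [0.4504, -0.025, 0.0657]
ee_rot: [[0.067, 0.998, 0.017], [0.998, -0.066, -0.01], [-0.009, 0.018, -1.0]]
contact_force: [-0.7, 0.3, -1.8]
finger_gap: 0.0196
```

```bash
python3 - <<'E'
from h import *
arc([0])
S=cam("scene"); im=imaging.snapshot("scene").copy()
s=ctrl.state(); o=cv2.resize(im[220:300,360:440],None,fx=7,fy=7,interpolation=2)
q=lambda P:[int(v) for v in ((proj(S,P)[0]-[360,220]+.5)*7)]
for p in (HT+[.0045,-.025,0],HT,HT+[-.0045,.025,0]): cv2.circle(o,q(s["tool_pos"]+s["ee_rot"]@p),3,(255,0,0),-1)
r=ring(0);c,k=np.cos(well[2]),np.sin(well[2])
cv2.polylines(o,[np.array([q(r+.025*(np.cos(a)*np.array([-k,c,0])+np.sin(a)*np.array([0,0,1]))) for a in np.linspace(0,6.28,40)])],True,(0,255,0),1)
save("v14",o)
E
```

```text
t 30.6 hook [0.4853 0.1251 0.0783] F [-0.7  0.3 -1.8] gap 0.0196 z [ 0.017 -0.01  -1.   ]
0 [-0.002, -0.001, -0.02]
```

View pics/v14.png

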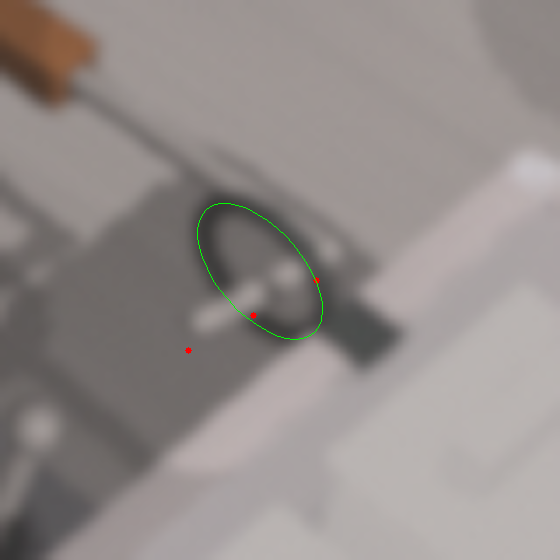

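The ring lies on the predicted shut circle, and the hook leg sits loose inside it. The pole has pitched up about 0.08 rad in the pads. I'll slide the hook out along -x.

Request:
{"fn": "arm_command", "kwargs": {"steps": [-0.001,0,-0.005,0,-0.001,-0.012,-0.005,0,-0.001,-0.025,-0.005,0,-0.001,-0.04,-0.006,0,-0.001,-0.055,-0.006,0,-0.001,-0.075,-0.006,0,-0.001,-0.075,-0.006,0,-0.001,-0.075,-0.006,0]}}

```text
time: 31.4
tool_pos: [0.3749, -0.0209, 0.0703]
ee_rot: [[0.067, 0.998, 0.017], [0.998, -0.067, -0.01], [-0.009, 0.018, -1.0]]
contact_force: [-0.2, -0.1, -0.6]
finger_gap: 0.02
```

```bash
python3 - <<'E'
from h import *
plan((.41,-.12,.2,-3.7),(.4257,-.2235,.16,5.6),(.4257,-.2235,.0375,5.6))
print(ctrl.state()["ee_rot"].round(3).tolist())
E
```

```text
t 31.4 at [ 0.3749 -0.0209  0.0703] yaw -3.8 gap 0.02 F [-0.2 -0.1 -0.6] q6 1.39
(0.41, -0.12, 0.2, -3.7) -> [-0.0977  0.044  -0.128 ] -0.1 rows 4
(0.4257, -0.2235, 0.16, 5.6) -> [-0.1023  0.0223  0.04  ] -9.3 rows 3
(0.4257, -0.2235, 0.0375, 5.6) -> [0.     0.     0.1225] -0.0 rows 3
[[0.067, 0.998, 0.017], [0.998, -0.067, -0.01], [-0.009, 0.018, -1.0]]
```

Request:
{"fn": "arm_command", "kwargs": {"steps": [0,0,-0.05,0,0,0,-0.1,0,-0.02,0,-0.128,0,-0.06,0.02,-0.128,0,-0.098,0.044,-0.128,0,-0.098,0.044,-0.128,0,-0.098,0.044,-0.128,0]}}

```text
time: 32.1
tool_pos: [0.4104, -0.1211, 0.1998]
ee_rot: [[0.069, 0.998, 0.017], [0.998, -0.068, -0.01], [-0.009, 0.017, -1.0]]
contact_force: [-0.6, 0.3, -1.2]
finger_gap: 0.0199
```

```bash
python3 - <<'E'
from h import *
plan((.4257,-.2235,.15,5.6),(.4257,-.2235,.09,5.6))
E
```

```text
t 32.1 at [ 0.4104 -0.1211  0.1998] yaw -3.9 gap 0.0199 F [-0.6  0.3 -1.2] q6 1.18
(0.4257, -0.2235, 0.15, 5.6) -> [-0.1007  0.0214  0.0511] -9.5 rows 3
(0.4257, -0.2235, 0.09, 5.6) -> [0.   0.   0.06] 0.0 rows 2
```

Request:
{"fn": "arm_command", "kwargs": {"steps": [-0.101,0.0214,0.05,-9.5,-0.101,0.0214,0.05,-9.5,-0.101,0.0214,0.05,-9.5,-0.101,0.0214,0.05,-9.5,-0.101,0.0214,0.05,-9.5,-0.101,0.0214,0.09,-9.5,-0.101,0.0214,0.1,-9.5,-0.101,0.0214,0.1,-9.5]}}

```text
time: 32.9
tool_pos: [0.4254, -0.2223, 0.1004]
ee_rot: [[-0.098, 0.995, 0.014], [0.995, 0.098, -0.008], [-0.009, 0.013, -1.0]]
contact_force: [-0.0, -0.1, -1.4]
finger_gap: 0.02
```

```bash
python3 - <<'E'
from h import *
plan((.4257,-.2235,.08,5.6),(.4257,-.2235,.046,5.6),(.4257,-.2235,.039,5.6))
E
```

```text
t 32.9 at [ 0.4254 -0.2223  0.1004] yaw 5.6 gap 0.02 F [-0.  -0.1 -1.4] q6 0.84
(0.4257, -0.2235, 0.08, 5.6) -> [-0.001  -0.0001  0.0204] 0.0 rows 1
(0.4257, -0.2235, 0.046, 5.6) -> [0.    0.    0.034] -0.0 rows 1
(0.4257, -0.2235, 0.039, 5.6) -> [0.    0.    0.007] -0.0 rows 1
```

Request:
{"fn": "arm_command", "kwargs": {"steps": [-0.001,0,0.02,0,-0.001,0,0.035,0,-0.001,0,0.046,0,-0.001,0,0.053,0,-0.001,0,0.057,0,-0.001,0,0.06,0,-0.001,0,0.06,0]}}

```text
time: 33.6
tool_pos: [0.4267, -0.2241, 0.0409]
ee_rot: [[-0.098, 0.995, 0.015], [0.995, 0.098, -0.009], [-0.01, 0.014, -1.0]]
contact_force: [0.1, 1.1, 0.4]
finger_gap: 0.0199
```

Request:
{"fn": "arm_command", "kwargs": {"steps": [0,0,0,0,0,0,0,0,0,0,0,0,0,0,0,0,0,0,0,0,0,0,0,0], "gripper": 0.6}}

```text
time: 34.2
tool_pos: [0.4267, -0.2241, 0.0409]
ee_rot: [[-0.098, 0.995, 0.015], [0.995, 0.098, -0.008], [-0.01, 0.014, -1.0]]
contact_force: [0.4, -0.1, -0.7]
finger_gap: 0.0514
```

Request:
{"fn": "arm_command", "kwargs": {"steps": [0,0,-0.03,0,0,0,-0.07,0,0,0,-0.12,0,0,0,-0.18,0,0,0,-0.18,0,0,0,-0.18,0]}}

```text
time: 34.8
tool_pos: [0.4251, -0.2233, 0.2227]
ee_rot: [[-0.098, 0.995, 0.018], [0.995, 0.098, -0.011], [-0.013, 0.017, -1.0]]
contact_force: [-0.2, 0.2, -1.3]
finger_gap: 0.0513
```

```bash
python3 - <<'E'
from h import *
sw=W1(.035,-.145,0)
plan((.5,-.05,.22,40),(sw[0],sw[1],.2,86.3))
im=imaging.snapshot("wrist"); t=imaging.snapshot("top").copy(); save("top15",t)
save("v15",np.vstack([cv2.resize(im,(440,330)),cv2.resize(t[190:345,225:480],(440,267))]))
E
```

```text
t 34.8 at [ 0.4251 -0.2233  0.2227] yaw 5.7 gap 0.0513 F [-0.2  0.2 -1.3] q6 0.83
(0.5, -0.05, 0.22, 40) -> [0.1651 0.0916 0.0022] -34.3 rows 4
(np.float64(0.5477840661219964), np.float64(0.10336352138614147), 0.2, 86.3) -> [0.0868 0.1352 0.02  ] -46.3 rows 6
```

View pics/v15.png

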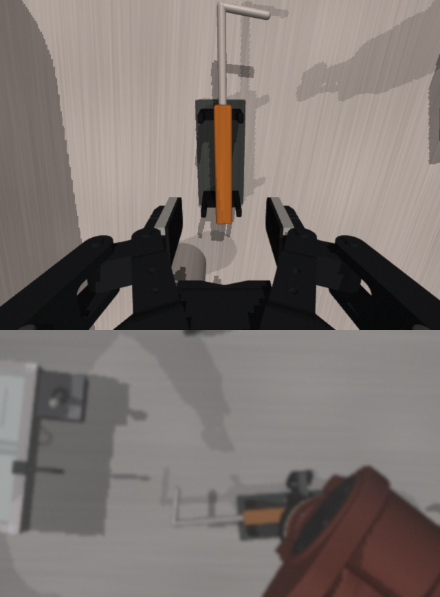

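The pole lies back in the cradle with its hook end as before, and the hatch is still shut. Next is the switch, with the fingers closed.

Request:
{"fn": "arm_command", "kwargs": {"steps": [0.165,0.0916,0,-34.3,0.165,0.0916,0,-34.3,0.165,0.0916,0,-34.3,0.165,0.0916,0,-34.3,0.165,0.0916,0,-34.3,0.165,0.0916,0,-34.3], "gripper": 0, "grip_force": 20}}

```text
time: 35.5
tool_pos: [0.4975, -0.048, 0.2175]
ee_rot: [[-0.643, 0.766, 0.01], [0.766, 0.643, -0.007], [-0.012, 0.003, -1.0]]
contact_force: [-0.7, 0.1, 0.2]
finger_gap: -0.0001
```

Request:
{"fn": "arm_command", "kwargs": {"steps": [0.087,0.135,0.01,-46.3,0.087,0.135,0.01,-46.3,0.087,0.135,0.01,-46.3,0.087,0.135,0.01,-46.3,0.087,0.135,0.01,-46.3,0.087,0.135,0.01,-46.3,0.087,0.135,0.01,-46.3,0.087,0.135,0.01,-46.3]}}

```text
time: 36.3
tool_pos: [0.5447, 0.1042, 0.2062]
ee_rot: [[-0.998, 0.069, 0.009], [0.069, 0.998, -0.007], [-0.009, -0.007, -1.0]]
contact_force: [0.9, 0.0, 0.3]
finger_gap: -0.0
```

```bash
python3 - <<'E'
from h import *
a=W1(.033,-.145,.15)
plan((*a,86.3),(*a[:2],.093,86.3),(*W1(.078,-.145,.093),86.3))
C=cam("wrist"); im=imaging.snapshot("wrist")
# numeric: predicted bat ball pixel and the brightest blob close to it
p=proj(C,[W1(.069,-.135,.105)])[0]; print("pred bat",p.round(1))
T=cam("top"); t=cv2.imread("pics/top15.png"); P=lambda z:proj(T,[W1(-.125,-.102,z),W1(.125,-.102,z)]).round(1).tolist(); print(P(.101))
print("bystander px change", [int(np.abs(t[y0:y1,x0:x1].astype(int)-cv2.imread("pics/top0.png")[y0:y1,x0:x1]).mean()) for x0,y0,x1,y1 in((275,148,312,186),(325,163,378,193))])
print([s for s in (ctrl.state()["ee_rot"].round(3).tolist())])
E
```

```text
t 36.3 at [0.5447 0.1042 0.2062] yaw 86.1 gap -0.0 F [0.9 0.  0.3] q6 0.13
(np.float64(0.545788135181477), np.float64(0.10349103483906691), 0.15, 86.3) -> [-0.0006 -0.0003  0.0562] -0.2 rows 2
(np.float64(0.545788135181477), np.float64(0.10349103483906691), 0.093, 86.3) -> [0.    0.    0.057] -0.0 rows 2
(np.float64(0.5906965813431655), np.float64(0.10062198214824439), 0.093, 86.3) -> [-0.045  0.     0.   ] -0.0 rows 1
pred bat [341.1 284.9]
[[235.9, 308.6], [246.6, 210.2]]
bystander px change [11, 2]
[[-0.998, 0.068, 0.009], [0.068, 0.998, -0.007], [-0.01, -0.007, -1.0]]
```

Request:
{"fn": "arm_command", "kwargs": {"steps": [0,0,0.04,0,0,0,0.08,0,0,0,0.105,0,0,0,0.113,0,0,0,0.113,0,0,0,0.113,0]}}

```text
time: 36.95
tool_pos: [0.5469, 0.1034, 0.0947]
ee_rot: [[-0.998, 0.069, 0.011], [0.069, 0.998, -0.007], [-0.012, -0.006, -1.0]]
contact_force: [-0.4, -0.1, -0.2]
finger_gap: -0.0001
```

Request:
{"fn": "arm_command", "kwargs": {"steps": [-0.01,0,0,0,-0.02,0,0,0,-0.03,0,0,0,-0.038,0,0,0,-0.046,0,0,0,-0.046,0,0,0,-0.046,0,0,0]}}

```text
time: 37.65
tool_pos: [0.5926, 0.1003, 0.0949]
ee_rot: [[-0.998, 0.069, 0.01], [0.069, 0.998, -0.007], [-0.011, -0.006, -1.0]]
contact_force: [-0.0, 0.9, -0.1]
finger_gap: 0.0002
```

Request:
{"fn": "arm_command", "kwargs": {"steps": [0.02,0,0,0,0.04,0,0,0,0.04,0,-0.05,0,0.04,0,-0.1,0,0.06,-0.05,-0.14,0,0.08,-0.1,-0.16,0,0.08,-0.1,-0.16,0,0.08,-0.1,-0.16,0]}}

```text
time: 38.45
tool_pos: [0.5036, 0.0052, 0.2565]
ee_rot: [[-0.997, 0.072, 0.013], [0.072, 0.997, -0.008], [-0.013, -0.007, -1.0]]
contact_force: [0.4, 0.5, -0.5]
finger_gap: -0.0001
```

```bash
python3 - <<'E'
from h import *
plan()
for n in("scene","top"):
    C=cam(n); im=imaging.snapshot(n); save("end_"+n,im); g=im.astype(int).sum(2); g0=cv2.imread(f"pics/{n}0.png").astype(int).sum(2)
    on=proj(C,[W1(.085+.048*np.sin(.35),-.135,.105)])[0]; off=proj(C,[W1(.085-.048*np.sin(.35),-.135,.105)])[0]
    def pat(G,p): x,y=p.round().astype(int); return int(G[y-1:y+2,x-1:x+2].mean())
    print(n,"on px",on.round(),"off px",off.round(),"now on/off",pat(g,on),pat(g,off),"start on/off",pat(g0,on),pat(g0,off))
    x,y=off.round().astype(int); 
    for G in(g0,g): w=G[y-12:y+13,x-14:x+15]; m=w>np.percentile(w,94); yy,xx=np.nonzero(m); print(" bright blob",x-14+xx.mean().round(1),y-12+yy.mean().round(1))
E
```

```text
t 38.5 at [0.5036 0.0052 0.2565] yaw 85.9 gap -0.0001 F [ 0.4  0.5 -0.5] q6 -0.06
scene on px [352. 290.] off px [363. 281.] now on/off 384 314 start on/off 271 401
 bright blob 354.1 273.6
 bright blob 358.6 285.4
top on px [258. 220.] off px [257. 233.] now on/off 172 197 start on/off 245 334
 bright blob 254.0 231.1
 bright blob 250.5 242.8
```

Request:
{"fn": "arm_command", "kwargs": {"steps": [0.18,0,-0.05,0,0.18,0,-0.05,0,0.18,0,-0.05,0,0.18,0,-0.05,0,0.18,0,-0.05,0,0.18,0,-0.05,0]}}

```text
time: 39.15
tool_pos: [0.324, 0.0206, 0.3027]
ee_rot: [[-0.998, 0.069, 0.012], [0.069, 0.998, -0.007], [-0.012, -0.006, -1.0]]
contact_force: [0.2, -0.2, -0.2]
finger_gap: -0.0005
```

```bash
python3 - <<'E'
from h import *
plan()
for n in("scene","top"):
    C=cam(n); im=imaging.snapshot(n); save("fin_"+n,im); g=im.astype(int).sum(2); g0=cv2.imread(f"pics/{n}0.png").astype(int).sum(2)
    for nm,s in(("on",1),("off",-1)):
        x,y=proj(C,[W1(.085+s*.0165,-.135,.105)])[0].round().astype(int)
        print(n,nm,(x,y),"start",int(g0[y-4:y+5,x-4:x+5].max()),"now",int(g[y-4:y+5,x-4:x+5].max()))
im=imaging.snapshot("top"); a=cv2.imread("pics/top0.png")[:,:,::-1]
# orange handle now and at start
def mask(I):
    I=I.astype(int); m=((I[...,0]-I[...,2])>45); m[:260]=0; m[340:]=0; m[:,:340]=0; m[:,450:]=0; y,x=np.nonzero(m); return (len(x),x.mean().round(1),y.mean().round(1),x.min(),x.max(),np.degrees(np.polyfit(x,y,1)[0]).round(1))
print("handle start",mask(a),"now",mask(im))
# ring/hatch: bystander shift via phase correlation
for nm,(x0,y0,x1,y1) in dict(pot=(270,142,318,190),stapler=(320,158,384,198),mug=(448,290,510,346)).items():
    f=lambda I:cv2.Canny(cv2.cvtColor(np.ascontiguousarray(I[y0:y1,x0:x1]),cv2.COLOR_RGB2GRAY),60,150).astype(np.float32)
    print(nm,np.round(cv2.phaseCorrelate(f(a),f(im)),2) if False else [np.round(v,2) for v in cv2.phaseCorrelate(f(a),f(im))])
E
```

```text
t 39.1 at [0.324  0.0206 0.3027] yaw 86.0 gap -0.0005 F [ 0.2 -0.2 -0.2] q6 -0.09
scene on (np.int64(352), np.int64(290)) start 357 now 454
scene off (np.int64(363), np.int64(281)) start 486 now 336
top on (np.int64(258), np.int64(220)) start 313 now 392
top off (np.int64(257), np.int64(233)) start 414 now 252
handle start (425, np.float64(396.1), np.float64(298.4), np.int64(367), np.int64(426), np.float64(-4.4)) now (414, np.float64(395.8), np.float64(296.1), np.int64(366), np.int64(425), np.float64(-4.7))
pot [array([-0.29, -0.07]), np.float64(0.91)]
stapler [array([-0.1 , -0.04]), np.float64(1.0)]
mug [array([-0.14, -0.14]), np.float64(0.93)]
```

```bash
python3 - <<'E'
from h import *
from scipy.optimize import least_squares
S,T=cam("scene"),cam("top")
def cen(f,x0,x1,y0,y1):
    I=cv2.imread(f).astype(int); m=(I[...,2]-I[...,0])>45; k=np.zeros_like(m); k[y0:y1,x0:x1]=m[y0:y1,x0:x1]; y,x=np.nonzero(k); return np.array([x.mean(),y.mean()])
for tag in("0","fin_"):
    s=cen("pics/scene0.png" if tag=="0" else "pics/fin_scene.png",255,335,150,205); t=cen("pics/top0.png" if tag=="0" else "pics/fin_top.png",340,450,260,340)
    r=least_squares(lambda P:np.r_[proj(S,[P])[0]-s,proj(T,[P])[0]-t],[.42,-.25,.05]); print(tag,r.x.round(4),"res",np.abs(r.fun).max().round(2))
a=cv2.resize(cv2.imread("pics/fin_scene.png")[200:420,280:560],None,fx=2.2,fy=2.2); b=cv2.imread("pics/v13.png")
for x,y in((343,100),(180,240)):
    f=lambda I:cv2.cvtColor(I[y-40:y+40,x-40:x+40],cv2.COLOR_BGR2GRAY).astype(np.float32); print("hatch corner shift px/2.2",[np.round(v,2) for v in cv2.phaseCorrelate(f(a),f(b))])
E
```

```text
0 [ 0.4238 -0.2498  0.0597] res 0.85
fin_ [ 0.4298 -0.2487  0.0602] res 0.91
hatch corner shift px/2.2 [array([ 0.1 , -0.03]), np.float64(0.84)]
hatch corner shift px/2.2 [array([-0.05, -0.14]), np.float64(0.65)]
```

The handle's height matches the start, with a 6 mm shift across that brings it nearer the cradle's middle. The hatch hasn't moved since it was shut, and the switch reads on. I'm handing in.

```bash
python3 -c "
from workcell import sign_off
print(sign_off())"
```

```text
the job is handed in; nothing more can be done
None
```

The job is done and handed in at about 39 s of the 208 s allowed. I got no verdict back. The three tubs present are in bays 0, 1 and 2. I pulled the hatch shut with the pole, laid the pole back in its cradle, and then flipped the switch away from the robot.

**Last checks:**
- **Tubs:** all three looked flat in their bays before the hatch was shut, and I could see them through its clear sheet afterwards.
- **Hatch:** the ring sat on its predicted shut position, and pressing raised the load to about 7.5 N. The free corners moved under 0.1 px between shutting and hand-in. I did not measure the hatch angle directly.
- **Pole:** it lies in the cradle with the hook end as it was, and its height and direction match the start. It shifted about 6 mm across, towards the cradle's middle.
- **Switch:** both cameras show the bat's ball at the on side and gone from the off side.
- **Bystanders:** the pot, stapler and mug moved less than 0.3 px in the top view.
- **Robot:** the arm is clear of everything and reads almost no contact force.

**What disagreed or slipped:**
- My first fit of the well was about 3 mm off in x. I corrected it from the wrist camera before placing any tub.
- The pole pitched about 0.08 rad in the grip when I pressed the hatch home. It lay level again once back in the cradle.
- At hand-in I checked the switch, pole and hatch by numbers only, because I had used all 16 picture views.

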